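Sort centrifuge rotors on the knife edge

ROBOT

A 6-joint arm with a two-finger parallel gripper is mounted at the origin on the work surface. World frame = base frame: x ahead of the robot, y to its left, z up, the work surface at z = 0. Lengths are in m, angles in rad, forces in N, time in s.
With the tool pointing down it reaches from about 0.225 to 0.875 m from the base axis. Payload 3.4 kg.
Tool frame: the origin (TCP) lies between the finger pads; the fingertips stand 8 mm ahead of it and the grasp point (between the pads) lies 11 mm behind it; z points along the fingers, y is the line along which they close (so a half turn about z gives the same grasp; the last joint's range is limited). The gripper opens to 85 mm and grips with 20 to 120 N. Pads are 22 mm wide; open, the fingers measure 114 mm over their backs; the gripper's body (76 mm by 85 mm) begins 54 mm behind the grasp point. The pads swing forward as they close: fully open they stand 13 mm farther back than shut.
Start: joints at [-1.301, 0.276, 1.505, -0, 1.361, -0.121], TCP at [0.219, -0.532, 0.239] pointing down, gripper open.
Joint ranges: [-2.89, 2.89], [-0.75, 2.08], [0.22, 2.7], [-1.18, 4.32], [0.11, 2.71], [-2.7, 2.7]. Speed limits (rad/s): [2.57, 2.57, 3.14, 3.14, 3.14, 3.14].

INTERFACE

Orientations are given as a unit quaternion [w, x, y, z].
In Python, from rig import manip, optics, finder gives the robot as it stands.
- The arm moves only by the tool servo_tool, never from a script. Its argument "increments" is a list of rows, each a list of 7 numbers: the shift along the tool's x, y, z in cm, then the turn, a rotation vector about the tool's x, y, z in degrees, then the closure, from -1 (fully open) to 1 (shut). In form: [[x, y, z, rx, ry, rz, gripper], ...]. A call has exactly 5 rows; each row shifts and turns the commanded pose from where the row before left it, along the tool's axes as they then stand; what a row does not reach is not made up. A row lasts 1/10 s, in which the tool goes at most 50 mm and 8.59 degrees, less where a joint would pass 70% of its speed; a pose out of reach is approached as far as the arm can. A call is refused whole if a number of a shift passes 5 or a number of a turn 8.59, either way. A call with a gripper value outside its range is refused whole. The fingers move at their own pace and stop on an object; "squeeze" is the grip in N (left out, the last holds). Time passes only in rows, so rows that do not move let the fingers close, or fill a call up. It gives the time, the measured TCP pose, the force, the opening and the grip force at its end, in the units of the state.
- manip.get_state(): the state, without advancing time (a new reading comes with each control period).
- optics.get_image(name): name is "side" or "top"; returns the picture (400x640x3 uint8, red, green, blue); there is no depth.
- optics.get_calibration(name): a dict with "fov_y" (degrees; the focal length in pixels is half the picture's height over the tangent of half this angle, whatever the lens; pixels are square), "cx", "cy" (the principal point, pixels), "world_to_cam" (4x4, takes a point from world to camera coordinates). Camera axes: x right, y down, z forward; pixel columns grow to the right and rows downward; lengths in m; the calibration is good to about 2 mm. A picture is of the moment at which its call begins. get_calibration takes no time and is no camera call.
- manip.sign_off(): hands the job in; it is judged then, once.
Trained networks look in the newest picture that a camera, given by its name, has taken for a name from the list of things; names that differ only in an ending like _2 or _b are one class to them, and where a whole thing is asked for, a point or a joint stands for the part that bears it (a point fixed in the world has none). Each returns a list of dicts, best first, with "p" (0 to 1); they miss things now and then, are a little off and sometimes report something else, mostly with a low value. They report only what shows in the picture. A call takes as long as a camera call.
- finder.silhouettes(label, camera): "region" (400x640 bool, what is visible of it) and "box" ([centre column, centre row, width, height] in pixels, round what is visible of it).
- finder.tip_of(label, camera): "at" ([column, row] in pixels: a listed point, or the origin of a listed thing).
The state is a dict: "clock": time; "qpos": joint angles; "qd": joint speeds; "effort": joint torques, N m; "position": TCP position; "ee_rot": TCP orientation; "contact_force": force on the tool from outside, world axes, zero at the start; "moment": the same for the moment, N m; "width": finger opening in m; "gripper_force": force on a finger pad.
Only numpy, scipy, OpenCV 4.12 (cv2) and the standard library are available. Lean on these libraries where they do the work, as an engineer would, in place of code of your own. Each camera call takes 0.05 s, during which the arm holds its last target. There are 200 camera calls.

TASK

Check the centrifuge rotors in the steel tray one at a time: take one out from among the other things, hang it level by its groove on the knife edge, let go and watch whether it stays level or tips. Then stand it upright in the low-walled tray if it is balanced, or in the deep bin if it tips, before checking the next, until every rotor is sorted. Leave the jar in the steel tray, and do not disturb the phone and the bottle.

Things in the scene. Friction and masses are not known exactly. Their poses are not given: they have to be found in the camera images.
- r1_c (a point): centre of a centrifuge rotor, 44 above its bottom, z up; may be absent. 110 long (own x), 88 high, 0.2 to 0.35 kg: two upright round sleeves, 30 diameter, 66 high, 40 either side of the middle, on feet 30 (x) x 54 (y) x 12, joined by a flat arm 22 wide, 56 to 64 above the bottom. On the arm's middle a boss, 26 (x) x 30 (y), 64 to 88 above the bottom: grip it across y
- r2_c (a point): another rotor, same shape, point and axes as r1_c; may be absent. Under the middle of every rotor a V groove runs along own y: 30 long, 31 wide at the mouth, apex 52 above the bottom, sides sloping 30 degrees, so that it centres itself on an edge
- r3_c (a point): another rotor, same as r1_c; may be absent. The weight lies below the groove: hung on the knife edge and let go, a balanced rotor stays level (within 0.08 rad); one with an off-centre mass tips about 0.2 to 0.3 rad to one end within a second, till a foot meets the stand's base. It cannot be seen otherwise
- r4_c (a point): another rotor, same as r1_c in shape, size and axes; may be absent
- r5_c (a point): another rotor, same as r1_c in shape, size and axes; may be absent
- tray: shallow stainless tray, 310 (x) x 300 (y), walls 25 high, floor and walls 4 thick, green sheet inside; the rotors stand in it at the start among other things, lengths within 0.2 rad of own x; fixed; origin at the centre of its underside on the table
- edge (a point): middle of the knife edge of the fixed test stand: a steel blade 120 long along own y, 8 thick, edge 85 above the table; z up; on a grey base 170 (own x) x 160 (own y) x 20 high, with a foot 30 (x) x 130 (y) x 8 on it under the blade. A rotor hung on it lies along own x, its groove along own y, its centre 8 below this point, its feet 13 above the base
- low_tray: grey plastic tray with low walls, 18 high, for the balanced rotors; inner 132 (own x) x 252 (own y), walls and floor 4 thick; fixed; origin at the centre of its underside on the table. Takes three rotors side by side along own y at 78 spacing, each with its length along own x
- deep_bin: grey plastic bin with walls 50 high, for the rejected rotors; inner 132 (own x) x 252 (own y), walls and floor 4 thick; fixed; origin at the centre of its underside on the table. Takes three rotors side by side along own y at 78 spacing, each with its length along own x
- jar_c (a point): amber glass jar with a lid standing in the tray among the rotors, 48 diameter, 75 high, loose; not part of the job, stays in the tray; its centre
- phone_c (a point): phone, 150 x 72 x 9, lying on a notebook beyond the stand, bystander; its centre
- bottle_c (a point): white plastic bottle, 60 diameter, 160 high, standing beyond the tray, bystander; its centre

How it is judged:
By the outcome, as a careful person would: the job done as asked, in the order asked, and still so for the second after the job is handed in, with the robot touching nothing.
Of r1, r2, r3, r4, r5 only 4 to 5 are there at a start; the rules pass over those that are not, and their reading is None.
At some moment in a run one of r1, r2, r3, r4, r5 may be knocked a few centimetres aside while the robot is not near it.
It also fails if it takes over 210 s, if anything falls off the work surface, if the arm or the gripper's body presses on something with over 40 N, if the wrist force passes 120 N, or if a joint passes its speed limit or range.

## Working session

There is one attempt and no reset: what is moved stays moved. The work goes in short steps, Python scripts to look and compute and a tool call to move; the robot and the scene stay as the last step left them, time stands still between calls to the robot, and variables do not carry over. Pictures are saved under pics/ and viewed, at most 14 in all, crops included, and the job is handed in when it is done.

Besides the shell and the picture viewer there is one more tool, called after "Request:" as name([rows], argument=value, ...), one row to a line, values as JSON. servo_tool: Moves the arm, as the interface text tells. Its arguments: {"type":"object","properties":{"increments":{"type":"array","items":{"type":"array","items":{"type":"number"}}},"squeeze":{"type":"number"}},"required":["increments"]}

```bash
ls; mkdir -p pics; python3 - <<'E'
from rig import manip, optics, finder
import cv2, numpy as np
s=manip.get_state(); print({k:np.round(v,3) for k,v in s.items()})
for n in("top","side"):
    im=optics.get_image(n); cv2.imwrite(f"pics/{n}0.png",im[:,:,::-1])
    c=optics.get_calibration(n); print(n,c["fov_y"],c["cx"],c["cy"],np.round(c["world_to_cam"],4).tolist(),{k:v for k,v in c.items() if k not in("fov_y","cx","cy","world_to_cam")})
E
```

```text
pics
{'clock': np.float64(0.0), 'qpos': array([-1.301,  0.277,  1.506,  0.   ,  1.361, -0.121]), 'qd': array([ 0.   ,  0.001, -0.   , -0.001,  0.   ,  0.001]), 'effort': array([-0.0000e+00, -4.1678e+01, -2.4580e+01,  0.0000e+00,  1.1000e-02,
       -0.0000e+00]), 'position': array([ 0.219, -0.531,  0.238]), 'ee_rot': array([-0.001,  0.981,  0.194, -0.   ]), 'contact_force': array([ 0.328, -0.112, -0.843]), 'moment': array([-0.027,  0.022,  0.006]), 'gripper_force': np.float64(0.0), 'width': np.float64(0.085)}
top 50.03362706988575 313.0187612195164 198.75893244521086 [[-0.0166, -0.9997, -0.016, 0.0533], [-0.9934, 0.0183, -0.1131, 0.5965], [0.1134, 0.014, -0.9935, 0.9492], [0.0, 0.0, 0.0, 1.0]] {}
side 48.078891619333056 317.50021701854314 207.7578835107472 [[0.9949, -0.0999, 0.0124, -0.6123], [-0.0419, -0.5233, -0.8511, 0.0974], [0.0916, 0.8463, -0.5249, 0.9229], [0.0, 0.0, 0.0, 1.0]] {}
```

View pics/top0.png

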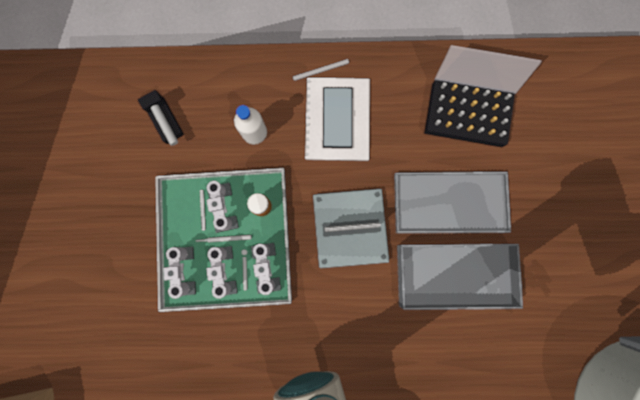

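View pics/side0.png

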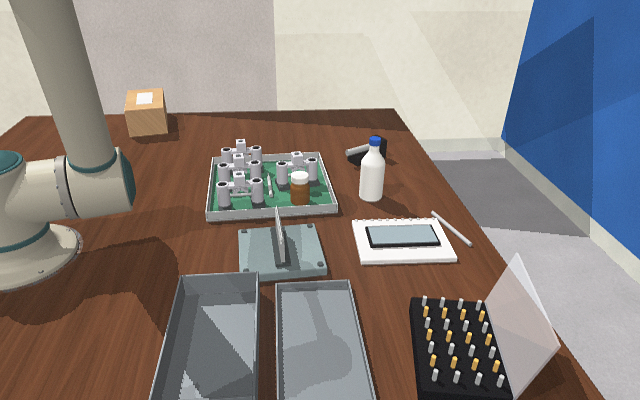

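The top view shows four rotors in the tray: three in the near row (cols 175, 218, 263, row ~272) and one farther back (218, 205) next to the jar (258, 204). The blade is at (352, 228), the low tray at (453, 202) and the deep bin at (460, 276). Next I'll measure poses.

```bash
cat > h.py <<'E'
from rig import manip, optics, finder
import cv2, numpy as np
C={n:optics.get_calibration(n) for n in("top","side")}
def cam(n):
    c=C[n]; f=200/np.tan(np.radians(c["fov_y"])/2); return f,c["cx"],c["cy"],np.array(c["world_to_cam"])
def ray(n,p):
    f,cx,cy,T=cam(n); R=T[:3,:3]; o=-R.T@T[:3,3]
    return o,R.T@np.array([(p[0]-cx)/f,(p[1]-cy)/f,1.])
def at_z(n,p,z):
    o,d=ray(n,p); return o+d*(z-o[2])/d[2]
def proj(n,X):
    f,cx,cy,T=cam(n); q=T[:3,:3]@np.array(X,float)+T[:3,3]; return np.array([f*q[0]/q[2]+cx,f*q[1]/q[2]+cy])
def tri(p,q):
    o1,d1=ray("top",p);o2,d2=ray("side",q)
    t=np.linalg.lstsq(np.c_[d1,-d2],o2-o1,rcond=None)[0]; a=o1+d1*t[0];b=o2+d2*t[1]
    return (a+b)/2,np.linalg.norm(a-b)
def snap(n,name=None,box=None,k=1):
    im=optics.get_image(n)[:,:,::-1].copy()
    if name:
        o=im if box is None else im[box[1]:box[3],box[0]:box[2]]
        cv2.imwrite("pics/"+name,cv2.resize(o,None,fx=k,fy=k,interpolation=cv2.INTER_CUBIC))
    return im
def rect(n,lab,z):
    for d in finder.silhouettes(lab,n)[:1]:
        m=d["region"].astype(np.uint8); c=max(cv2.findContours(m,0,2)[0],key=cv2.contourArea)
        P=np.array([at_z(n,p,z)[:2] for p in c[:,0]]).astype(np.float32)
        (x,y),(w,h),a=cv2.minAreaRect(P); return d["p"],np.round([x,y,w,h,a],3)
E
python3 - <<'E'
from h import *
im=snap("top","top1.png",(150,160,400,320),3); snap("side")
for d in finder.tip_of("r1_c","top"): print("r top",round(d["p"],2),np.round(d["at"],1),np.round(at_z("top",d["at"],.048),3))
for d in finder.tip_of("r1_c","side"): print("r side",round(d["p"],2),np.round(d["at"],1),np.round(at_z("side",d["at"],.048),3))
for l,z in(("edge",.085),("tray",0),("low_tray",0),("deep_bin",0),("jar_c",.0415),("phone_c",.015),("bottle_c",.08)):
    a=finder.tip_of(l,"top");b=finder.tip_of(l,"side")
    print(l,[(round(d["p"],2),np.round(d["at"],1),np.round(at_z("top",d["at"],z),3)) for d in a[:2]],[(round(d["p"],2),np.round(at_z("side",d["at"],z),3)) for d in b[:2]], [np.round(x,3) for x in tri(a[0]["at"],b[0]["at"])] if a and b else "")
for l,z in(("tray",.025),("low_tray",.018),("deep_bin",.05),("edge",.02)): print(l,rect("top",l,z))
E
```

```text
r top 0.89 [216.1 273.4] [0.433 0.261 0.048]
r top 0.38 [338.2 119.2] [ 0.78  -0.019  0.048]
r side 0.84 [239.4 170.2] [0.438 0.258 0.048]
edge [(0.83, array([349.8, 227.1]), array([ 0.529, -0.036,  0.085]))] [(0.64, array([ 0.534, -0.047,  0.085]))] [array([ 0.532, -0.037,  0.078]), np.float64(0.005)]
tray [(0.62, array([224. , 237.3]), array([0.514, 0.255, 0.   ])), (0.49, array([177.9, 273.3]), array([0.432, 0.363, 0.   ]))] [(0.97, array([0.507, 0.254, 0.   ]))] [array([ 0.51 ,  0.255, -0.   ]), np.float64(0.007)]
low_tray [(0.9, array([448.1, 202.7]), array([ 0.586, -0.275,  0.   ]))] [(0.7, array([0.597, 0.363, 0.   ])), (0.67, array([ 0.586, -0.287,  0.   ]))] [array([ 0.562, -0.192,  0.276]), np.float64(0.006)]
deep_bin [(0.98, array([453.4, 274.6]), array([ 0.418, -0.279,  0.   ]))] [(0.84, array([ 0.423, -0.286,  0.   ]))] [array([ 0.42 , -0.281, -0.006]), np.float64(0.004)]
jar_c [] [(0.98, array([0.586, 0.171, 0.041]))] 
phone_c [(0.7, array([338.6, 117.8]), array([ 0.793, -0.021,  0.015])), (0.24, array([215.4, 271. ]), array([0.436, 0.271, 0.015]))] [(0.74, array([ 0.799, -0.014,  0.015]))] [array([ 0.794, -0.021,  0.019]), np.float64(0.005)]
bottle_c [(0.71, array([249.4, 118.1]), array([0.777, 0.182, 0.08 ]))] [(0.69, array([0.771, 0.18 , 0.08 ]))] [array([0.774, 0.182, 0.08 ]), np.float64(0.005)]
tray (0.77, array([0.512, 0.253, 0.311, 0.301, 2.619]))
low_tray (0.88, array([ 0.587, -0.278,  0.265,  0.142, 89.014]))
deep_bin (0.97, array([ 0.418, -0.277,  0.143,  0.269,  0.3  ]))
edge (0.69, array([ 0.53 , -0.042,  0.169,  0.161,  3.666]))
```

View pics/top1.png

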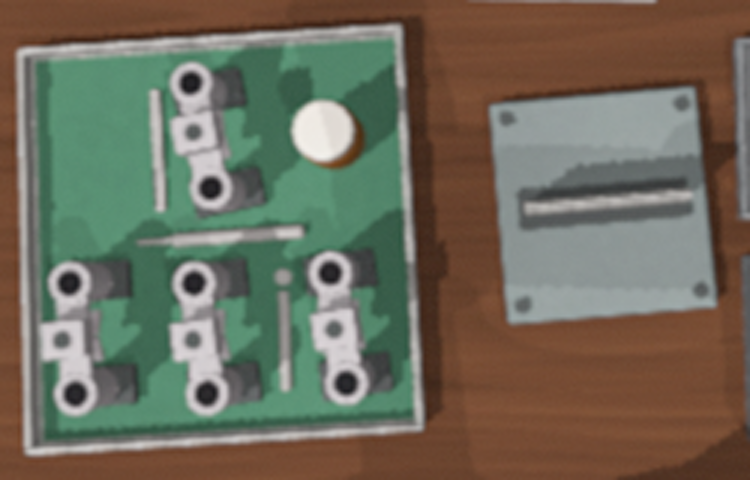

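The crop gives sleeve-hole pairs (crop pixels, 3x): A (190,82)/(211,188), B (69,283)/(76,393), C (193,283)/(207,393), D (331,272)/(347,383). The blade runs from (523,207) to (692,198). I'll write a hole detector to get rotor poses, and a move calculator.

```bash
cat >> h.py <<'E'
def rotors(im,z=.070,box=(155,165,292,312),thr=.55):
    K=4; g=cv2.cvtColor(im,cv2.COLOR_BGR2GRAY)[box[1]:box[3],box[0]:box[2]]; g=cv2.resize(g,None,fx=K,fy=K,interpolation=cv2.INTER_CUBIC)
    n=2*7*K+1; t=np.full((n,n),90,np.uint8); c=(n//2,)*2
    cv2.circle(t,c,int(6.3*K),220,-1); cv2.circle(t,c,int(3.5*K),20,-1)
    mask=np.zeros_like(t); cv2.circle(mask,c,int(6.3*K),255,-1)
    r=cv2.matchTemplate(g,t,cv2.TM_CCOEFF_NORMED,mask=mask); r[~np.isfinite(r)]=0
    P=[]
    while len(P)<14:
        _,v,_,(x,y)=cv2.minMaxLoc(r)
        if v<thr: break
        P.append(((x+n//2+.5)/K-.5+box[0],(y+n//2+.5)/K-.5+box[1],v)); cv2.circle(r,(x,y),5*K,0,-1)
    W=[at_z("top",p[:2],z)[:2] for p in P]; out=[]
    for i in range(len(W)):
        for j in range(len(W)):
            d=W[i]-W[j]
            if d[0]>0 and abs(np.hypot(*d)-.08)<.006 and abs(np.arctan2(d[1],d[0]))<.5:
                out.append((*((W[i]+W[j])/2),np.arctan2(d[1],d[0]),min(P[i][2],P[j][2])))
    return out,P
def go(x,y,z,yaw):
    s=manip.get_state(); w,a,b,c=s["ee_rot"]
    from scipy.spatial.transform import Rotation as R
    Rc=R.from_quat([a,b,c,w]).as_matrix(); cur=np.arctan2(Rc[1,0],Rc[0,0]); 
    Rt=R.from_euler("z",yaw).as_matrix()@np.diag([1,-1,-1.])
    d=np.array([x,y,z])-s["position"]
    print("t",round(float(s["clock"]),2),"pos",np.round(s["position"],4),"yaw",round(cur,3),"| turn rotvec deg",np.round(np.degrees(R.from_matrix(Rc.T@Rt).as_rotvec()),2),"shift cm (after turn)",np.round(Rt.T@d*100,2),"(before)",np.round(Rc.T@d*100,2))
E
python3 - <<'E'
from h import *
im=snap("top")
o,P=rotors(im)
for q in o: print(np.round(q,3))
print([np.round(p,1).tolist() for p in P])
e=[at_z("top",((x+.5)/3-.5+150,(y+.5)/3-.5+160),.085) for x,y in((523,207),(692,198))]
print(e,np.linalg.norm(e[0]-e[1]),(e[0]+e[1])/2)
D=min(o,key=lambda q:q[1]); go(*D[:2],.17,D[2])
E
```

```text
[0.584 0.256 0.198 0.902]
[0.442 0.155 0.14  0.888]
[0.436 0.255 0.132 0.885]
[0.438 0.349 0.075 0.888]
[[213.1, 187.1, 0.9], [219.9, 222.1, 0.9], [259.6, 250.6, 0.9], [214.1, 253.9, 0.9], [172.6, 253.9, 0.9], [174.6, 290.9, 0.9], [264.9, 287.4, 0.9], [218.6, 290.9, 0.9], [260.9, 269.4, 0.9], [170.1, 272.9, 0.9], [213.9, 272.9, 0.9], [213.9, 203.6, 0.8], [277.1, 280.1, 0.6], [178.9, 206.9, 0.6]]
[array([0.5262046 , 0.01954666, 0.085     ]), array([ 0.53055507, -0.1019119 ,  0.085     ])] 0.12153643972496987 [ 0.52837984 -0.04118262  0.085     ]
t 1.25 pos [ 0.219  -0.5317  0.2393] yaw 0.391 | turn rotvec deg [ 0.    0.   14.35] shift cm (after turn) [ 31.67 -64.91   6.93] (before) [ 46.77 -55.03   6.93]
```

Request:
servo_tool([
  [0,0,0,0,0,7.2,-0.4],
  [0,0,0,0,0,7.15,-0.4],
  [1.76,-3.6,0.2,0,0,0,-0.4],
  [1.76,-3.6,0.2,0,0,0,-0.4],
  [1.76,-3.6,0.2,0,0,0,-0.4],
], squeeze=60)

```text
clock: 1.75
position: [0.2564, -0.4162, 0.233]
ee_rot: [-0.0, 0.998, 0.07, 0.0]
contact_force: [1.4, 0.3, -0.1]
width: 0.06
gripper_force: 0.0
```

Request:
servo_tool([
  [1.76,-3.6,0.2,0,0,0,-0.4],
  [1.76,-3.6,0.2,0,0,0,-0.4],
  [1.76,-3.6,0.2,0,0,0,-0.4],
  [1.76,-3.6,0.2,0,0,0,-0.4],
  [1.76,-3.6,0.2,0,0,0,-0.4],
])

```text
clock: 2.25
position: [0.3184, -0.2253, 0.2235]
ee_rot: [0.0, 0.998, 0.07, 0.0]
contact_force: [0.4, -0.9, 0.2]
width: 0.0599
gripper_force: 0.0
```

Request:
servo_tool([
  [1.76,-3.6,0.2,0,0,0,-0.4],
  [1.76,-3.6,0.2,0,0,0,-0.4],
  [1.76,-3.6,0.2,0,0,0,-0.4],
  [1.76,-3.6,0.2,0,0,0,-0.4],
  [1.76,-3.6,0.2,0,0,0,-0.4],
])

```text
clock: 2.75
position: [0.3804, -0.0347, 0.2136]
ee_rot: [0.0, 0.998, 0.07, 0.001]
contact_force: [0.4, -0.3, -0.5]
width: 0.0593
gripper_force: 0.0
```

Request:
servo_tool([
  [1.76,-3.6,0.4,0,0,0,-0.4],
  [1.76,-3.6,0.4,0,0,0,-0.4],
  [1.76,-3.6,0.4,0,0,0,-0.4],
  [1.76,-3.6,0.4,0,0,0,-0.4],
  [1.76,-3.6,0.4,0,0,0,-0.4],
])

```text
clock: 3.25
position: [0.4424, 0.156, 0.1933]
ee_rot: [0.0, 0.998, 0.07, 0.0]
contact_force: [1.4, 0.3, 0.3]
width: 0.0598
gripper_force: 0.0
```

```bash
python3 - <<'E'
from h import *
go(.442,.155,.070,.14); snap("top","top2.png"); print(manip.get_state()["width"])
for q in rotors(snap("top"))[0]: print(np.round(q,3))
E
```

```text
t 3.25 pos [0.4424 0.156  0.1933] yaw 0.141 | turn rotvec deg [ 0.02 -0.05  0.05] shift cm (after turn) [-0.06  0.1  12.33] (before) [-0.06  0.09 12.33]
0.059582837717443306
[0.584 0.256 0.198 0.895]
[0.442 0.155 0.147 0.653]
[ 0.551  0.277 -0.393  0.596]
[ 0.585  0.24  -0.211  0.621]
[0.588 0.224 0.19  0.618]
```

Request:
servo_tool([
  [0,0.1,3.1,0,0,0,-0.4],
  [0,0,3.1,0,0,0,-0.4],
  [0,0,3.1,0,0,0,-0.4],
  [0,0,3.0,0,0,0,-0.4],
  [0,0,0,0,0,0,-0.4],
])

```text
clock: 3.85
position: [0.4388, 0.1519, 0.0674]
ee_rot: [0.001, 0.998, 0.07, -0.004]
contact_force: [-0.5, -0.6, 0.3]
width: 0.0597
gripper_force: 0.0
```

Request:
servo_tool([
  [0,0,0,0,0,0,1],
  [0,0,0,0,0,0,1],
  [0,0,0,0,0,0,1],
  [0,0,0,0,0,0,1],
  [0,0,0,0,0,0,1],
])

```text
clock: 4.35
position: [0.4437, 0.1534, 0.0719]
ee_rot: [-0.0, 0.998, 0.07, 0.002]
contact_force: [-0.4, 0.3, 6.5]
width: 0.029
gripper_force: 62.1
```

Request:
servo_tool([
  [0,0,-1,0,0,0,1],
  [0,0,-2.5,0,0,0,1],
  [0,0,-2.5,0,0,0,1],
  [0,0,-3,0,0,0,1],
  [0,0,-3,0,0,0,1],
])

```text
clock: 4.85
position: [0.4414, 0.1532, 0.1916]
ee_rot: [0.0, 0.998, 0.07, -0.0]
contact_force: [-0.3, 0.2, -1.4]
width: 0.0289
gripper_force: 60.8
```

```bash
python3 - <<'E'
from h import *
go(.5285,-.041,.185,.045); snap("side","side2.png",(150,60,400,260),3)
E
```

```text
t 4.85 pos [0.4414 0.1532 0.1916] yaw 0.141 | turn rotvec deg [0.01 0.06 5.48] shift cm (after turn) [ 7.83 19.79  0.66] (before) [ 5.91 20.45  0.66]
```

View pics/side2.png

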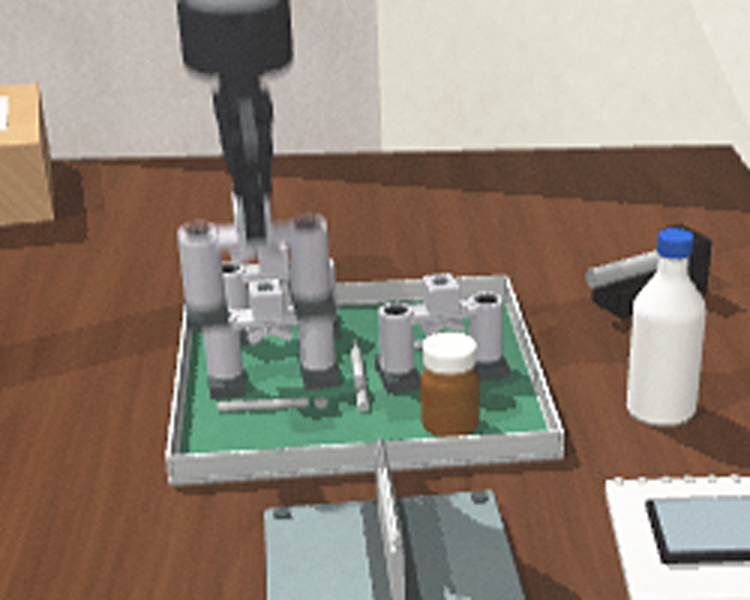

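The gripper holds the rotor level above the tray, and the others are undisturbed. Next I'll move it to the stand.

Request:
servo_tool([
  [0,0,0,0,0,5.5,1],
  [1.3,3.3,0.1,0,0,0,1],
  [1.3,3.3,0.1,0,0,0,1],
  [1.3,3.3,0.1,0,0,0,1],
  [1.3,3.3,0.1,0,0,0,1],
])

```text
clock: 5.4
position: [0.4998, 0.0227, 0.1863]
ee_rot: [-0.0, 1.0, 0.022, -0.0]
contact_force: [0.6, -0.8, -1.4]
width: 0.0292
gripper_force: 61.1
```

Request:
servo_tool([
  [1.3,3.3,0.1,0,0,0,1],
  [1.3,3.3,0.1,0,0,0,1],
  [0,0,0,0,0,0,1],
  [0,0,0,0,0,0,1],
  [0,0,0,0,0,0,1],
])

```text
clock: 5.9
position: [0.528, -0.0402, 0.1841]
ee_rot: [-0.0, 1.0, 0.022, -0.001]
contact_force: [0.5, 0.5, -2.1]
width: 0.029
gripper_force: 61.1
```

```bash
python3 - <<'E'
from h import *
go(.5285,-.041,.101,.045); snap("side","side3.png",(200,100,350,300),3);im=snap("top","top3.png",(300,170,400,280),5)
a=cv2.imread("pics/side3.png");b=cv2.imread("pics/top3.png");h=max(a.shape[0],b.shape[0])
pad=lambda q:np.pad(q,((0,600-q.shape[0]),(0,0),(0,0)))
cv2.imwrite("pics/c3.png",cv2.resize(np.hstack([pad(a),pad(b)]),None,fx=.84,fy=.84))
E
```

```text
t 5.9 pos [ 0.528  -0.0402  0.1841] yaw 0.045 | turn rotvec deg [-0.05  0.08 -0.02] shift cm (after turn) [0.05 0.08 8.31] (before) [0.06 0.09 8.31]
```

View pics/c3.png

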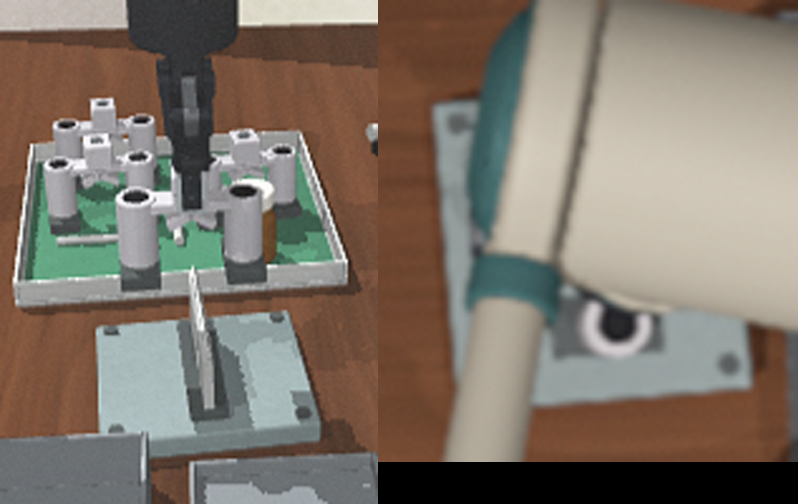

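The rotor hangs above the blade, with its middle at crop column 190 in line with the blade, so I'll lower it.

Request:
servo_tool([
  [0,0,2.8,0,0,0,1],
  [0,0,2.8,0,0,0,1],
  [0,0,2.0,0,0,0,1],
  [0,0,0.2,0,0,0,1],
  [0,0,0.2,0,0,0,1],
])

```text
clock: 6.5
position: [0.5289, -0.0404, 0.1047]
ee_rot: [0.0, 1.0, 0.023, 0.0]
contact_force: [1.0, 0.3, -1.9]
width: 0.0291
gripper_force: 61.2
```

Request:
servo_tool([
  [0,0,0.1,0,0,0,1],
  [0,0,0.1,0,0,0,1],
  [0,0,0.1,0,0,0,1],
  [0,0,0,0,0,0,1],
  [0,0,0,0,0,0,1],
])

```text
clock: 7.0
position: [0.5297, -0.0412, 0.1022]
ee_rot: [0.0, 1.0, 0.022, 0.001]
contact_force: [0.5, 0.3, 3.7]
width: 0.0288
gripper_force: 61.8
```

Request:
servo_tool([
  [0,0,0,0,0,0,0.25],
  [0,0,0,0,0,0,-0.1],
  [0,0,0,0,0,0,-0.4],
  [0,0,0,0,0,0,-0.4],
  [0,0,0,0,0,0,-0.4],
])

```text
clock: 7.5
position: [0.5288, -0.0411, 0.1012]
ee_rot: [0.0, 1.0, 0.022, -0.0]
contact_force: [0.3, -0.3, -0.2]
width: 0.0599
gripper_force: 0.0
```

Request:
servo_tool([
  [0,0,-3,0,0,0,-0.4],
  [0,0,-3,0,0,0,-0.4],
  [0,0,-3,0,0,0,-0.4],
  [0,0,0,0,0,0,-0.4],
  [0,0,0,0,0,0,-0.4],
])

```text
clock: 8.0
position: [0.5291, -0.0411, 0.1918]
ee_rot: [0.0, 1.0, 0.022, 0.001]
contact_force: [-0.8, 0.5, -0.5]
width: 0.0594
gripper_force: 0.0
```

Request:
servo_tool([
  [0,0,0,0,0,0,-0.4],
  [0,0,0,0,0,0,-0.4],
  [0,0,0,0,0,0,-0.4],
  [0,0,0,0,0,0,-0.4],
  [0,0,0,0,0,0,-0.4],
])

```text
clock: 8.5
position: [0.5288, -0.0411, 0.1909]
ee_rot: [-0.0, 1.0, 0.022, -0.0]
contact_force: [-0.2, -0.9, 0.4]
width: 0.0599
gripper_force: 0.0
```

```bash
python3 - <<'E'
from h import *
go(.529,-.041,.102,.045); snap("side","side4.png",(200,150,350,290),5)
E
```

```text
t 8.5 pos [ 0.5288 -0.0411  0.1909] yaw 0.044 | turn rotvec deg [-0.01  0.04 -0.04] shift cm (after turn) [ 0.02 -0.01  8.89] (before) [ 0.03 -0.01  8.89]
```

View pics/side4.png

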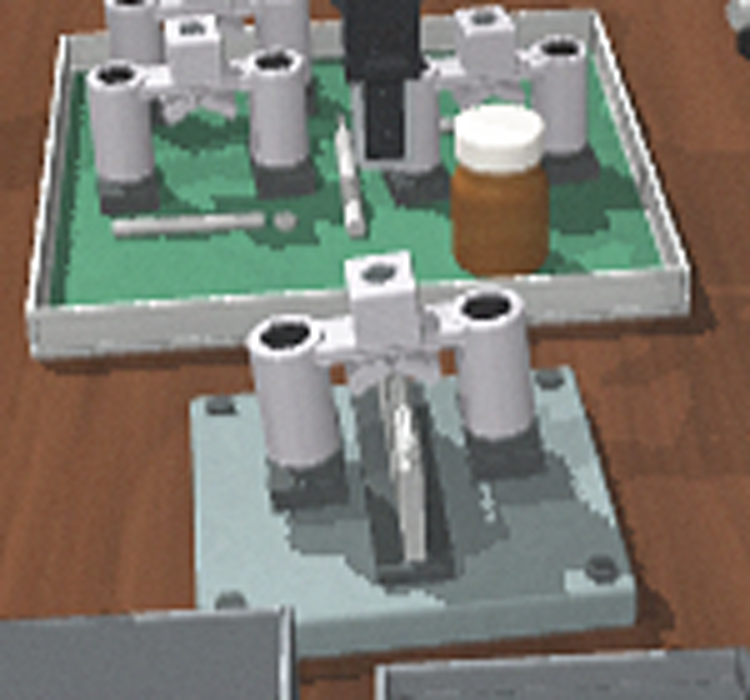

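The rotor sits on the edge with sleeve tops at crop (286,335) and (488,308), so its right end looks slightly higher. I'll fit the tilt numerically.

```bash
cat >> h.py <<'E'
from scipy.optimize import least_squares
from scipy.spatial.transform import Rotation as Rot
def model(p,zedge=.085):
    x,y,yaw,t=p  # t>0: +x end down
    R=Rot.from_euler("z",yaw).as_matrix()@Rot.from_euler("y",t).as_matrix()
    return [np.array([x,y,zedge])+R@np.array(q) for q in((-.04,0,.014),(.04,0,.014),(0,0,.036))]
def holes(n,guess):
    """refine dark hole centres near projected guess, in a fresh picture"""
    g=cv2.cvtColor(snap(n),cv2.COLOR_BGR2GRAY); K=4; out=[]
    return g
def tiltfit(side,top=None,yaw=.05):
    """side/top: [left(-x) sleeve, right(+x) sleeve, boss top] pixels"""
    def f(p):
        r=[]
        for n,o in(("side",side),("top",top)):
            if o is not None: r+=[a for X,q in zip(model(p),o) if q is not None for a in proj(n,X)-q]
        return np.r_[r,(p[2]-yaw)/.02]
    s=least_squares(f,[.529,-.041,yaw,0]); return np.round(s.x,3),np.round(s.fun,1)
E
python3 - <<'E'
from h import *
px=lambda x,y:np.array([(x+.5)/5-.5+200,(y+.5)/5-.5+150])
print(tiltfit([px(286,335),px(488,308),px(379,272)]))
for t in(-.25,-.1,0,.25): print(t,[np.round((proj("side",X)-[200,150])*5).tolist() for X in model([.529,-.041,.05,t])])
im=snap("side","side5.png",(200,150,350,290),5)
for d in finder.tip_of("r1_c","side")[:3]: print(d)
E
```

```text
(array([ 0.531, -0.04 ,  0.049, -0.08 ]), array([-0.1, -0.1, -0.2, -0.2,  0.3,  0.3, -0. ]))
-0.25 [[277.0, 350.0], [472.0, 294.0], [358.0, 277.0]]
-0.1 [[279.0, 336.0], [480.0, 305.0], [372.0, 274.0]]
0 [[281.0, 327.0], [484.0, 313.0], [381.0, 273.0]]
0.25 [[292.0, 306.0], [490.0, 335.0], [404.0, 273.0]]
{'at': [236.6, 171.5], 'p': 0.97}
```

Request:
servo_tool([
  [0,0,0,0,0,0,-0.4],
  [0,0,0,0,0,0,-0.4],
  [0,0,0,0,0,0,-0.4],
  [0,0,0,0,0,0,-0.4],
  [0,0,0,0,0,0,-0.4],
])

```text
clock: 9.15
position: [0.5289, -0.0411, 0.1913]
ee_rot: [0.0, 1.0, 0.022, 0.0]
contact_force: [0.3, 0.2, 0.0]
width: 0.0593
gripper_force: 0.0
```

```bash
cat >> h.py <<'E'
def sidetilt(im,p0=(.53,-.041,.05,0)):
    g=cv2.cvtColor(im,cv2.COLOR_BGR2GRAY); K=6
    best=None
    for t in(-.25,0,.25):
        o=[]
        for X in model([p0[0],p0[1],p0[2],t])[:2]:
            u,v=np.round(proj("side",X)).astype(int); w=9
            c=cv2.resize(g[v-w:v+w+1,u-w:u+w+1],None,fx=K,fy=K,interpolation=cv2.INTER_CUBIC)
            m=(c<80).astype(np.uint8); n,l,st,ce=cv2.connectedComponentsWithStats(m)
            k=[i for i in range(1,n) if 40<st[i,4]/K**2*1.0 or 8<st[i,4]/K**2]
            k=[i for i in k if st[i,2]<10*K and st[i,3]<6.5*K and st[i,0]>0 and st[i,1]>0]
            if not k: break
            i=min(k,key=lambda i:np.hypot(*(ce[i]-K*w)))
            o.append((ce[i]+.5)/K-.5+[u-w,v-w])
        if len(o)==2:
            r=tiltfit([*o,None]); s=np.abs(r[1]).sum()
            if best is None or abs(r[0][3]-t)<best[0]: best=(abs(r[0][3]-t),r,np.round(o,1))
    return best
E
python3 - <<'E'
from h import *
print(sidetilt(cv2.resize(cv2.imread("pics/side5.png"),None,fx=.2,fy=.2,interpolation=cv2.INTER_AREA)) if 0 else "")
for i in range(2): print(manip.get_state()["clock"],sidetilt(snap("side","side6%d.png"%i,(200,150,350,290),5)))
E
```

```text
9.15 (np.float64(0.083), (array([ 0.53 , -0.04 ,  0.05 , -0.083]), array([-0.,  0.,  0., -0., -0.])), array([[256.6, 216.7],
       [296.8, 211.1]]))
9.2 (np.float64(0.082), (array([ 0.53 , -0.04 ,  0.05 , -0.082]), array([-0.,  0.,  0., -0., -0.])), array([[256.6, 216.7],
       [296.8, 211.1]]))
```

View pics/side61.png

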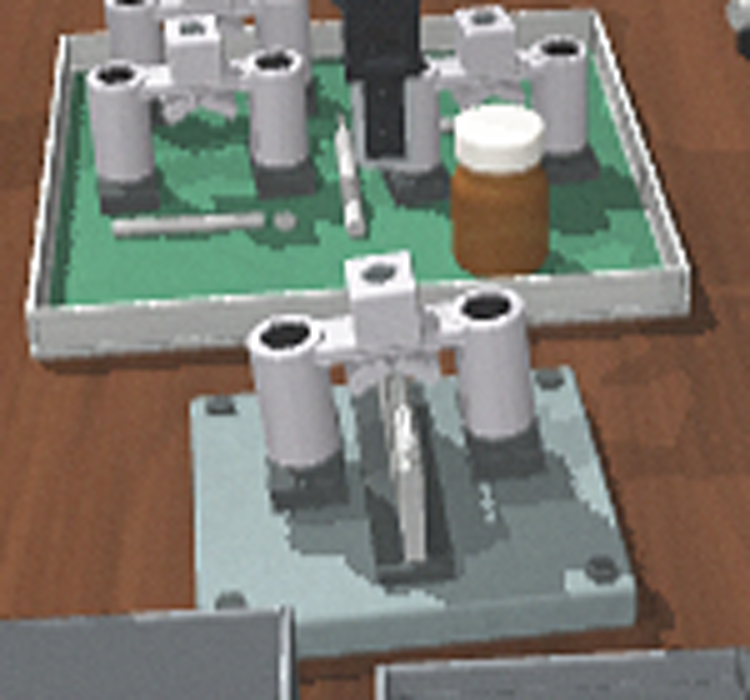

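The rotor is at rest tilted about 0.08 rad, -x end down, well short of base contact (about 0.24). That is borderline and may come from slightly off-centre seating. There is plenty of time, so I'll regrip it in line with its tilt, level it and hang it again.

Request:
servo_tool([
  [0,0,0,0,4.6,0,-0.4],
  [-0.3,0,3,0,0,0,-0.4],
  [-0.3,0,3,0,0,0,-0.4],
  [-0.26,0,2.9,0,0,0,-0.4],
  [0,0,0,0,0,0,-0.4],
])

```text
clock: 9.75
position: [0.5242, -0.0405, 0.0985]
ee_rot: [-0.002, 0.999, 0.022, 0.036]
contact_force: [-1.9, 1.1, -0.1]
width: 0.0599
gripper_force: 0.0
```

Request:
servo_tool([
  [0,0,0,0,0,0,-0.4],
  [0,0,0,0,0,0,1],
  [0,0,0,0,0,0,1],
  [0,0,0,0,0,0,1],
  [0,0,0,0,0,0,1],
])

```text
clock: 10.25
position: [0.529, -0.0414, 0.1035]
ee_rot: [-0.0, 0.999, 0.022, 0.042]
contact_force: [0.6, -1.1, 7.6]
width: 0.029
gripper_force: 61.3
```

Request:
servo_tool([
  [0.08,0,-1,0,0,0,1],
  [0.08,0,-1,0,0,0,1],
  [0,0,0,0,-4.6,0,1],
  [0,0,0,0,0,0,1],
  [0,0,0,0,0,0,1],
])

```text
clock: 10.75
position: [0.5276, -0.041, 0.1219]
ee_rot: [-0.0, 1.0, 0.022, 0.0]
contact_force: [-0.2, -0.3, -2.1]
width: 0.0289
gripper_force: 60.4
```

```bash
sed -i 's/def tiltfit(side,top=None,yaw=.05)/def tiltfit(side,top=None,yaw=.05,ze=.085)/; s/zip(model(p),o)/zip(model(p,ze),o)/; s/def sidetilt(im,p0=(.53,-.041,.05,0))/def sidetilt(im,p0=(.53,-.041,.05,0),ze=.085)/; s/in model(\[p0\[0\],p0\[1\],p0\[2\],t\])\[:2\]/in model([p0[0],p0[1],p0[2],t],ze)[:2]/; s/tiltfit(\[\*o,None\])/tiltfit([*o,None],None,p0[2],ze)/' h.py
python3 - <<'E'
from h import *
go(.530,-.041,.102,.045)
z=manip.get_state()["position"][2]; print(sidetilt(snap("side","side7.png",(200,150,350,290),5),ze=z-.068+.052))
f=cv2.imread("pics/side3.png"); f=cv2.resize(f,(150,200),interpolation=cv2.INTER_AREA); im=np.zeros((400,640,3),np.uint8)+200; im[100:300,200:350]=f
print("held before",sidetilt(im,ze=.168))
E
```

```text
t 10.75 pos [ 0.5276 -0.041   0.1219] yaw 0.045 | turn rotvec deg [-0.01 -0.03 -0.01] shift cm (after turn) [0.24 0.01 1.99] (before) [0.24 0.01 1.99]
(np.float64(0.0010000000000000009), (array([ 0.533, -0.068,  0.034,  0.251]), array([ 4.6,  1.6, -4.7, -0.9, -0.8])), array([[255.2, 207.4],
       [305.7, 216.3]]))
held before None
```

Request:
servo_tool([
  [0.24,0,0.6,0,0,0,1],
  [0,0,0.6,0,0,0,1],
  [0,0,0.4,0,0,0,1],
  [0,0,0.2,0,0,0,1],
  [0,0,0.1,0,0,0,1],
])

```text
clock: 11.3
position: [0.5307, -0.0411, 0.1037]
ee_rot: [0.0, 1.0, 0.022, 0.001]
contact_force: [-0.4, 0.4, 6.0]
width: 0.029
gripper_force: 61.4
```

Request:
servo_tool([
  [0,0,0,0,0,0,1],
  [0,0,0,0,0,0,1],
  [0,0,0,0,0,0,1],
  [0,0,0,0,0,0,1],
  [0,0,0,0,0,0,1],
])

```text
clock: 11.8
position: [0.5308, -0.0412, 0.1036]
ee_rot: [0.0, 1.0, 0.022, 0.001]
contact_force: [1.5, 1.6, 4.9]
width: 0.0294
gripper_force: 61.2
```

```bash
python3 - <<'E'
from h import *
go(.530,-.041,.102,.045); print(manip.get_state()["contact_force"])
im=snap("side","side8.png",(200,150,350,290),5)
a=cv2.imread("pics/side7.png")[150:600,150:650];b=cv2.imread("pics/side8.png")[150:600,150:650]
cv2.imwrite("pics/c8.png",cv2.resize(np.hstack([a,b]),None,fx=.8,fy=.8))
E
```

```text
t 11.8 pos [ 0.5308 -0.0412  0.1036] yaw 0.044 | turn rotvec deg [ 0.03 -0.13 -0.04] shift cm (after turn) [-0.08 -0.02  0.16] (before) [-0.08 -0.02  0.16]
[1.54594121 1.57738297 4.86499573]
```

View pics/c8.png

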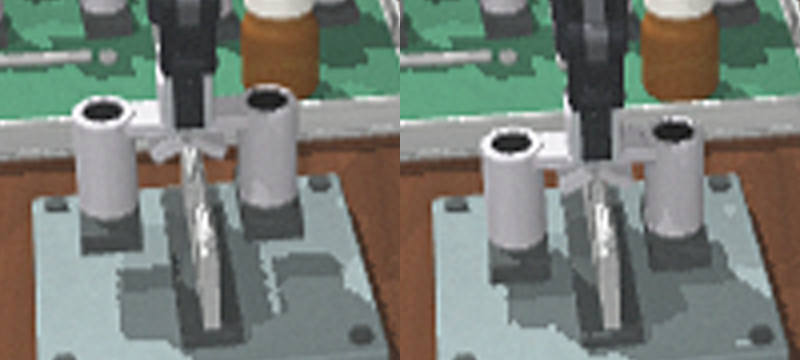

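The left frame shows the rotor lifted. The right frame shows it level on the blade, with sleeve tops at (512,143) and (673,131). I'll release it and watch.

Request:
servo_tool([
  [0,0,0,0,0,0,0.25],
  [0,0,0,0,0,0,-0.1],
  [0,0,0,0,0,0,-0.4],
  [0,0,0,0,0,0,-0.4],
  [0,0,0,0,0,0,-0.4],
])

```text
clock: 12.35
position: [0.5296, -0.041, 0.1027]
ee_rot: [-0.0, 1.0, 0.022, -0.0]
contact_force: [0.3, 0.1, -0.5]
width: 0.0597
gripper_force: 0.0
```

Request:
servo_tool([
  [0,0,-3,0,0,0,-0.4],
  [0,0,-3,0,0,0,-0.4],
  [0,0,-3,0,0,0,-0.4],
  [0,0,0,0,0,0,-0.4],
  [0,0,0,0,0,0,-0.4],
])

```text
clock: 12.85
position: [0.53, -0.0411, 0.1934]
ee_rot: [0.0, 1.0, 0.022, 0.001]
contact_force: [0.1, 0.4, 0.4]
width: 0.0597
gripper_force: 0.0
```

Request:
servo_tool([
  [0,0,0,0,0,0,-0.4],
  [0,0,0,0,0,0,-0.4],
  [0,0,0,0,0,0,-0.4],
  [0,0,0,0,0,0,-0.4],
  [0,0,0,0,0,0,-0.4],
])

```text
clock: 13.35
position: [0.5297, -0.041, 0.1926]
ee_rot: [-0.0, 1.0, 0.022, -0.0]
contact_force: [-0.1, 0.7, 0.9]
width: 0.0597
gripper_force: 0.0
```

```bash
python3 - <<'E'
from h import *
go(.530,-.041,.102,.045)
for i in range(2): print(manip.get_state()["clock"],sidetilt(snap("side","side9%d.png"%i,(200,150,350,290),5)))
E
```

```text
t 13.35 pos [ 0.5297 -0.041   0.1926] yaw 0.044 | turn rotvec deg [-0.01  0.04 -0.04] shift cm (after turn) [ 0.03 -0.    9.06] (before) [ 0.03 -0.    9.06]
13.35 (np.float64(0.063), (array([ 0.531, -0.041,  0.05 , -0.063]), array([ 0.1, -0. , -0.1,  0. , -0. ])), array([[256.9, 216.5],
       [297.4, 211.5]]))
13.4 (np.float64(0.063), (array([ 0.531, -0.041,  0.05 , -0.063]), array([ 0., -0., -0.,  0., -0.])), array([[256.9, 216.5],
       [297.4, 211.5]]))
```

The tilt is now 0.06 rad and steady. It changed with seating and is nowhere near base contact, so rotor 1 is balanced and goes in the low tray.

Request:
servo_tool([
  [0,0,0,0,3.5,0,-0.4],
  [-0.21,0,3,0,0,0,-0.4],
  [-0.21,0,3,0,0,0,-0.4],
  [-0.2,0,3,0,0,0,-0.4],
  [0,0,0,0,0,0,-0.4],
])

```text
clock: 13.95
position: [0.5259, -0.0404, 0.0993]
ee_rot: [-0.002, 0.999, 0.022, 0.026]
contact_force: [-0.5, 0.4, -0.4]
width: 0.0599
gripper_force: 0.0
```

Request:
servo_tool([
  [0,0,0,0,0,0,-0.4],
  [0,0,0,0,0,0,1],
  [0,0,0,0,0,0,1],
  [0,0,0,0,0,0,1],
  [0,0,0,0,0,0,1],
])

```text
clock: 14.45
position: [0.5307, -0.0414, 0.1045]
ee_rot: [-0.0, 0.999, 0.022, 0.033]
contact_force: [0.2, 1.9, 6.4]
width: 0.0288
gripper_force: 61.0
```

Request:
servo_tool([
  [0.06,0,-1,0,0,0,1],
  [0.18,0,-3,0,0,0,1],
  [0,0,0,0,-3.5,0,1],
  [0,0,-3,0,0,0,1],
  [0,0,-2,0,0,0,1],
])

```text
clock: 14.95
position: [0.5292, -0.041, 0.1939]
ee_rot: [-0.0, 1.0, 0.022, -0.0]
contact_force: [0.7, 0.2, -1.8]
width: 0.0289
gripper_force: 60.1
```

```bash
python3 - <<'E'
from h import *
go(.587,-.356,.19,-.01)
E
```

```text
t 14.95 pos [ 0.5292 -0.041   0.1939] yaw 0.044 | turn rotvec deg [-0.    0.04  3.12] shift cm (after turn) [ 6.1  31.44  0.39] (before) [ 4.38 31.73  0.39]
```

Request:
servo_tool([
  [0,0,0,0,0,3.1,1],
  [0.76,3.93,0,0,0,0,1],
  [0.76,3.93,0,0,0,0,1],
  [0.76,3.93,0,0,0,0,1],
  [0.76,3.93,0,0,0,0,1],
])

```text
clock: 15.45
position: [0.5575, -0.1996, 0.1929]
ee_rot: [-0.0, 1.0, -0.005, -0.001]
contact_force: [1.1, 0.2, -2.2]
width: 0.0288
gripper_force: 60.3
```

Request:
servo_tool([
  [0.76,3.93,0,0,0,0,1],
  [0.76,3.93,0,0,0,0,1],
  [0.76,3.93,0,0,0,0,1],
  [0.76,3.93,0,0,0,0,1],
  [0,0,0,0,0,0,1],
])

```text
clock: 15.95
position: [0.5869, -0.3619, 0.1919]
ee_rot: [0.002, 1.0, -0.007, -0.0]
contact_force: [1.0, 0.0, -1.9]
width: 0.0286
gripper_force: 60.6
```

Request:
servo_tool([
  [0,0,3,0,0,0,1],
  [0,0,3,0,0,0,1],
  [0,0,3,0,0,0,1],
  [0,0,1.5,0,0,0,1],
  [0,0,0.5,0,0,0,1],
])

```text
clock: 16.45
position: [0.585, -0.3542, 0.0802]
ee_rot: [-0.002, 1.0, -0.005, -0.002]
contact_force: [-0.7, -0.2, -2.2]
width: 0.0287
gripper_force: 60.5
```

```bash
python3 - <<'E'
from h import *
go(.587,-.356,.074,-.01); snap("side","side10.png",(120,150,420,400),2.5)
E
```

```text
t 16.45 pos [ 0.585  -0.3542  0.0802] yaw -0.01 | turn rotvec deg [-0.22  0.29  0.02] shift cm (after turn) [0.2  0.18 0.62] (before) [0.2  0.18 0.62]
```

View pics/side10.png

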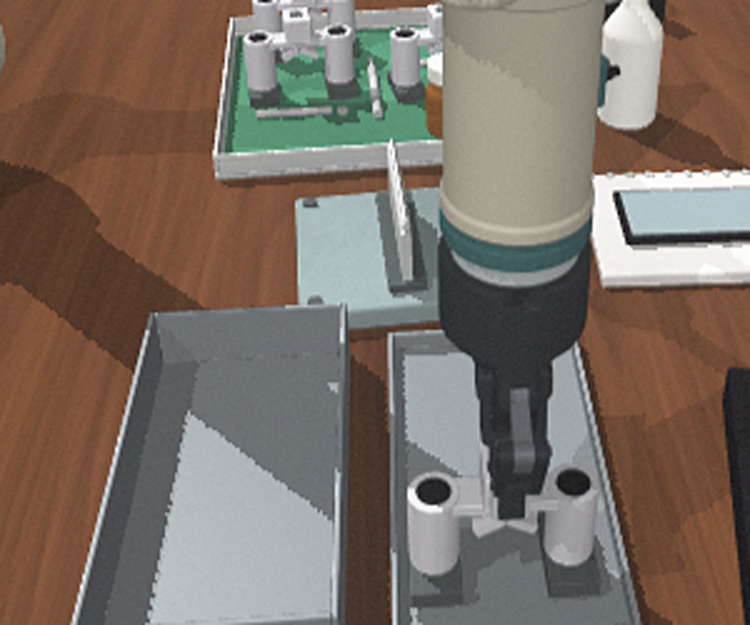

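The rotor is inside the low tray with margin on both sides (sleeves at crop (433,490) and (573,480)). I'll lower it the last 6 mm and let go.

Request:
servo_tool([
  [0,0.1,0.3,0,0,0,1],
  [0,0,0.2,0,0,0,1],
  [0,0,0.1,0,0,0,1],
  [0,0,0,0,0,0,1],
  [0,0,0,0,0,0,1],
])

```text
clock: 17.0
position: [0.587, -0.3572, 0.0774]
ee_rot: [0.0, 1.0, -0.005, 0.0]
contact_force: [0.6, -0.3, -2.0]
width: 0.0291
gripper_force: 60.6
```

Request:
servo_tool([
  [0,0,0,0,0,0,0.25],
  [0,0,0,0,0,0,-0.1],
  [0,0,0,0,0,0,-0.4],
  [0,0,0,0,0,0,-0.4],
  [0,0,0,0,0,0,-0.4],
])

```text
clock: 17.5
position: [0.5869, -0.3571, 0.077]
ee_rot: [0.0, 1.0, -0.005, 0.0]
contact_force: [-0.4, -0.3, 0.8]
width: 0.0599
gripper_force: 0.0
```

Request:
servo_tool([
  [0,0,-3,0,0,0,-0.4],
  [0,0,-3,0,0,0,-0.4],
  [0,0,-4,0,0,0,-0.4],
  [0,0,-3,0,0,0,-0.4],
  [0,0,0,0,0,0,-0.4],
])

```text
clock: 18.0
position: [0.5892, -0.3587, 0.2128]
ee_rot: [0.003, 1.0, -0.005, 0.004]
contact_force: [0.1, -0.6, 0.3]
width: 0.0603
gripper_force: 0.0
```

```bash
python3 - <<'E'
from h import *
im=snap("top","top11.png")
for q in rotors(im)[0]: print(np.round(q,3))
go(.436,.255,.19,.132)
E
```

```text
[0.584 0.256 0.197 0.901]
[0.436 0.255 0.132 0.885]
[0.438 0.349 0.075 0.888]
[ 0.585  0.24  -0.209  0.596]
[0.588 0.224 0.19  0.596]
t 18.05 pos [ 0.588  -0.3579  0.2099] yaw -0.01 | turn rotvec deg [ 0.23 -0.26 -8.12] shift cm (after turn) [ -7.   -62.76   1.99] (before) [-15.8  -61.14   1.69]
```

Request:
servo_tool([
  [0,0,0,0,0,-8.1,-0.4],
  [-0.44,-3.92,0,0,0,0,-0.4],
  [-0.44,-3.92,0,0,0,0,-0.4],
  [-0.44,-3.92,0,0,0,0,-0.4],
  [-0.44,-3.92,0,0,0,0,-0.4],
])

```text
clock: 18.55
position: [0.5473, -0.2021, 0.2049]
ee_rot: [-0.001, 0.998, 0.065, -0.001]
contact_force: [0.1, 0.4, 0.2]
width: 0.0594
gripper_force: 0.0
```

Request:
servo_tool([
  [-0.44,-3.92,0,0,0,0,-0.4],
  [-0.44,-3.92,0,0,0,0,-0.4],
  [-0.44,-3.92,0,0,0,0,-0.4],
  [-0.44,-3.92,0,0,0,0,-0.4],
  [-0.44,-3.92,0,0,0,0,-0.4],
])

```text
clock: 19.05
position: [0.4996, -0.0109, 0.2053]
ee_rot: [-0.0, 0.998, 0.066, -0.001]
contact_force: [1.2, 0.3, 0.0]
width: 0.0595
gripper_force: 0.0
```

Request:
servo_tool([
  [-0.44,-3.92,0,0,0,0,-0.4],
  [-0.44,-3.92,0,0,0,0,-0.4],
  [-0.44,-3.92,0,0,0,0,-0.4],
  [-0.44,-3.92,0,0,0,0,-0.4],
  [-0.44,-3.92,0,0,0,0,-0.4],
])

```text
clock: 19.55
position: [0.4521, 0.1801, 0.2054]
ee_rot: [0.0, 0.998, 0.066, -0.001]
contact_force: [0.7, 0.3, -0.3]
width: 0.0598
gripper_force: 0.0
```

Request:
servo_tool([
  [-0.44,-3.92,1,0,0,0,-0.4],
  [-0.44,-3.92,1,0,0,0,-0.4],
  [0,0,0,0,0,0,-0.4],
  [0,0,0,0,0,0,-0.4],
  [0,0,0,0,0,0,-0.4],
])

```text
clock: 20.05
position: [0.4346, 0.2546, 0.1862]
ee_rot: [0.001, 0.998, 0.066, -0.001]
contact_force: [-0.6, -0.6, -0.3]
width: 0.0595
gripper_force: 0.0
```

```bash
python3 - <<'E'
from h import *
snap("side","sideS.png")
for d in finder.tip_of("r1_c","side")[:4]: print(round(d["p"],2),np.round(at_z("side",d["at"],.048),3))
for q in rotors(snap("top"))[0]: print(np.round(q,3))
go(.436,.255,.071,.132)
E
```

```text
0.96 [0.437 0.264 0.048]
[0.584 0.257 0.19  0.897]
[0.436 0.255 0.132 0.885]
[ 0.551  0.277 -0.404  0.595]
[ 0.517  0.342 -0.251  0.617]
t 20.2 pos [0.4352 0.2544 0.1869] yaw 0.13 | turn rotvec deg [ 0.02 -0.01 -0.13] shift cm (after turn) [ 0.09 -0.05 11.59] (before) [ 0.09 -0.06 11.59]
```

Request:
servo_tool([
  [0.1,0,3,0,0,0,-0.4],
  [0,0,3,0,0,0,-0.4],
  [0,0,3,0,0,0,-0.4],
  [0,0,2.6,0,0,0,-0.4],
  [0,0,0,0,0,0,-0.4],
])

```text
clock: 20.7
position: [0.4336, 0.2536, 0.0681]
ee_rot: [0.001, 0.998, 0.065, -0.003]
contact_force: [-0.1, -0.4, 0.1]
width: 0.0596
gripper_force: 0.0
```

Request:
servo_tool([
  [0,0,0,0,0,0,1],
  [0,0,0,0,0,0,1],
  [0,0,0,0,0,0,1],
  [0,0,0,0,0,0,1],
  [0,0,0,0,0,0,1],
])

```text
clock: 21.2
position: [0.4372, 0.2557, 0.0725]
ee_rot: [-0.0, 0.998, 0.066, 0.002]
contact_force: [1.2, -3.6, 6.1]
width: 0.0291
gripper_force: 60.7
```

Request:
servo_tool([
  [0,0,-1,0,0,0,1],
  [0,0,-2.5,0,0,0,1],
  [0,0,-2.5,0,0,0,1],
  [0,0,-3,0,0,0,1],
  [0,0,-2.8,0,0,0,1],
])

```text
clock: 21.7
position: [0.4348, 0.2558, 0.1901]
ee_rot: [-0.0, 0.998, 0.066, -0.001]
contact_force: [0.3, 0.4, -2.6]
width: 0.0289
gripper_force: 59.7
```

Request:
servo_tool([
  [0,0,0,0,0,5,1],
  [1.02,3.75,0,0,0,0,1],
  [1.02,3.75,0,0,0,0,1],
  [1.02,3.75,0,0,0,0,1],
  [1.02,3.75,0,0,0,0,1],
])

```text
clock: 22.2
position: [0.4826, 0.1067, 0.189]
ee_rot: [-0.0, 1.0, 0.023, -0.0]
contact_force: [1.1, -0.2, -3.7]
width: 0.0289
gripper_force: 60.5
```

Request:
servo_tool([
  [1.02,3.75,0,0,0,0,1],
  [1.02,3.75,0,0,0,0,1],
  [1.02,3.75,0,0,0,0,1],
  [1.02,3.75,0,0,0,0,1],
  [0,0,0,0,0,0,1],
])

```text
clock: 22.7
position: [0.5322, -0.0448, 0.1889]
ee_rot: [0.001, 1.0, 0.02, 0.001]
contact_force: [0.9, 1.0, -2.9]
width: 0.0293
gripper_force: 61.1
```

Request:
servo_tool([
  [0,0,2,0,0,0,1],
  [0,0,2,0,0,0,1],
  [0,0,2,0,0,0,1],
  [0,0,0,0,0,0,1],
  [0,0,0,0,0,0,1],
])

```text
clock: 23.2
position: [0.5302, -0.0398, 0.129]
ee_rot: [-0.0, 1.0, 0.022, -0.0]
contact_force: [0.4, -0.9, -2.7]
width: 0.0295
gripper_force: 61.0
```

```bash
python3 - <<'E'
from h import *
go(.531,-.041,.103,.045); z=manip.get_state()["position"][2]
print(sidetilt(snap("side","side12.png",(200,150,350,290),5),ze=z-.069+.052))
E
```

```text
t 23.2 pos [ 0.5302 -0.0398  0.129 ] yaw 0.045 | turn rotvec deg [-0.04  0.05 -0.02] shift cm (after turn) [0.07 0.12 2.6 ] (before) [0.08 0.12 2.6 ]
(np.float64(0.007), (array([ 0.53 , -0.04 ,  0.05 ,  0.007]), array([-0.1, -0. ,  0.1, -0. ,  0. ])), array([[256.2, 203.3],
       [297.3, 200.8]]))
```

Request:
servo_tool([
  [0.1,0.1,1.2,0,0,0,1],
  [0,0,0.8,0,0,0,1],
  [0,0,0.3,0,0,0,1],
  [0,0,0.2,0,0,0,1],
  [0,0,0.1,0,0,0,1],
])

```text
clock: 23.75
position: [0.5316, -0.0414, 0.1026]
ee_rot: [0.0, 1.0, 0.022, -0.0]
contact_force: [0.6, -0.2, -3.5]
width: 0.0289
gripper_force: 61.1
```

Request:
servo_tool([
  [0,0,0,0,0,0,1],
  [0,0,0,0,0,0,1],
  [0,0,0,0,0,0,1],
  [0,0,0,0,0,0,1],
  [0,0,0,0,0,0,1],
])

```text
clock: 24.25
position: [0.5317, -0.0414, 0.1029]
ee_rot: [0.0, 1.0, 0.022, 0.0]
contact_force: [0.2, -0.3, -2.5]
width: 0.0291
gripper_force: 61.1
```

```bash
python3 - <<'E'
from h import *
go(.531,-.041,.103,.045); print(manip.get_state()["contact_force"])
E
```

```text
t 24.25 pos [ 0.5317 -0.0414  0.1029] yaw 0.044 | turn rotvec deg [ 0.01 -0.02 -0.04] shift cm (after turn) [-0.07 -0.05 -0.01] (before) [-0.07 -0.05 -0.01]
[ 0.16713881 -0.28940437 -2.45025729]
```

Request:
servo_tool([
  [0,0,0.1,0,0,0,1],
  [0,0,0.1,0,0,0,1],
  [0,0,0,0,0,0,1],
  [0,0,0,0,0,0,1],
  [0,0,0,0,0,0,1],
])

```text
clock: 24.75
position: [0.5318, -0.0415, 0.1015]
ee_rot: [0.0, 1.0, 0.022, 0.0]
contact_force: [-2.1, 0.9, 5.8]
width: 0.0294
gripper_force: 62.1
```

Request:
servo_tool([
  [0,0,0.05,0,0,0,1],
  [0,0,0,0,0,0,1],
  [0,0,0,0,0,0,1],
  [0,0,0,0,0,0,1],
  [0,0,0,0,0,0,1],
])

```text
clock: 25.25
position: [0.5319, -0.0415, 0.1014]
ee_rot: [0.0, 1.0, 0.022, 0.001]
contact_force: [-2.6, 1.6, 8.7]
width: 0.0292
gripper_force: 62.8
```

Request:
servo_tool([
  [-0.05,0,0,0,0,0,1],
  [0,0,0,0,0,0,0.3],
  [0,0,0,0,0,0,0],
  [0,0,0,0,0,0,-0.4],
  [0,0,0,0,0,0,-0.4],
])

```text
clock: 25.75
position: [0.531, -0.0414, 0.0999]
ee_rot: [-0.0, 1.0, 0.022, -0.0]
contact_force: [-0.2, 0.1, 0.5]
width: 0.0596
gripper_force: 0.0
```

Request:
servo_tool([
  [0,0,0,0,0,0,-0.4],
  [0,0,-3,0,0,0,-0.4],
  [0,0,-3,0,0,0,-0.4],
  [0,0,-3,0,0,0,-0.4],
  [0,0,0,0,0,0,-0.4],
])

```text
clock: 26.25
position: [0.5339, -0.042, 0.1944]
ee_rot: [0.001, 1.0, 0.022, 0.004]
contact_force: [0.5, 1.1, -0.4]
width: 0.0599
gripper_force: 0.0
```

Request:
servo_tool([
  [0,0,0,0,0,0,-0.4],
  [0,0,0,0,0,0,-0.4],
  [0,0,0,0,0,0,-0.4],
  [0,0,0,0,0,0,-0.4],
  [0,0,0,0,0,0,-0.4],
])

```text
clock: 26.75
position: [0.5308, -0.0414, 0.1896]
ee_rot: [-0.0, 1.0, 0.022, -0.001]
contact_force: [-0.7, -0.4, 0.6]
width: 0.06
gripper_force: 0.0
```

```bash
python3 - <<'E'
from h import *
go(.531,-.041,.1025,.045)
for i in range(2): print(manip.get_state()["clock"],sidetilt(snap("side","side13%d.png"%i,(200,150,350,290),5)))
E
```

```text
t 26.75 pos [ 0.5308 -0.0414  0.1896] yaw 0.044 | turn rotvec deg [-0.02  0.08 -0.04] shift cm (after turn) [ 0.02 -0.04  8.71] (before) [ 0.03 -0.03  8.71]
26.75 (np.float64(0.003), (array([ 0.533, -0.042,  0.05 ,  0.003]), array([-0., -0.,  0., -0.,  0.])), array([[258.1, 215.7],
       [298.7, 213. ]]))
26.8 (np.float64(0.004), (array([ 0.533, -0.042,  0.05 ,  0.004]), array([-0., -0.,  0., -0.,  0.])), array([[258.1, 215.7],
       [298.7, 213. ]]))
```

Rotor 2 is level (0.003 rad) and steady, so it is balanced and goes in the middle slot of the low tray.

Request:
servo_tool([
  [0.1,0,3,0,0,0,-0.4],
  [0,0,3,0,0,0,-0.4],
  [0,0,2.7,0,0,0,-0.4],
  [0,0,0,0,0,0,-0.4],
  [0,0,0,0,0,0,-0.4],
])

```text
clock: 27.35
position: [0.5322, -0.0414, 0.1035]
ee_rot: [-0.0, 1.0, 0.022, -0.0]
contact_force: [-0.4, -0.2, 0.1]
width: 0.0599
gripper_force: 0.0
```

Request:
servo_tool([
  [0,0,0,0,0,0,1],
  [0,0,0,0,0,0,1],
  [0,0,0,0,0,0,1],
  [0,0,0,0,0,0,1],
  [0,0,0,0,0,0,1],
])

```text
clock: 27.85
position: [0.5333, -0.0417, 0.105]
ee_rot: [0.001, 1.0, 0.022, 0.002]
contact_force: [0.1, -0.2, 6.1]
width: 0.029
gripper_force: 60.4
```

Request:
servo_tool([
  [0,0,-1,0,0,0,1],
  [0,0,-2,0,0,0,1],
  [0,0,-3,0,0,0,1],
  [0,0,-3,0,0,0,1],
  [0,0,0,0,0,3.1,1],
])

```text
clock: 28.35
position: [0.5345, -0.0418, 0.1978]
ee_rot: [0.001, 1.0, -0.006, 0.004]
contact_force: [0.4, -0.6, -2.4]
width: 0.029
gripper_force: 59.8
```

Request:
servo_tool([
  [0.96,3.94,0,0,0,0,1],
  [0.96,3.94,0,0,0,0,1],
  [0.96,3.94,0,0,0,0,1],
  [0.96,3.94,0,0,0,0,1],
  [0.96,3.94,0,0,0,0,1],
])

```text
clock: 28.85
position: [0.5778, -0.24, 0.1932]
ee_rot: [-0.0, 1.0, -0.005, -0.001]
contact_force: [1.0, 0.1, -1.9]
width: 0.0289
gripper_force: 60.3
```

Request:
servo_tool([
  [0.96,3.94,0,0,0,0,1],
  [0,0,0,0,0,0,1],
  [0,0,3,0,0,0,1],
  [0,0,3,0,0,0,1],
  [0,0,2,0,0,0,1],
])

```text
clock: 29.35
position: [0.5857, -0.2772, 0.111]
ee_rot: [-0.001, 1.0, -0.005, -0.002]
contact_force: [-0.9, 0.1, -3.6]
width: 0.0289
gripper_force: 60.7
```

Request:
servo_tool([
  [0,0,0,0,0,0,1],
  [0,0,0,0,0,0,1],
  [0,0,0,0,0,0,1],
  [0,0,0,0,0,0,1],
  [0,0,0,0,0,0,1],
])

```text
clock: 29.85
position: [0.588, -0.2786, 0.1147]
ee_rot: [0.001, 1.0, -0.005, 0.001]
contact_force: [0.6, -0.1, -3.4]
width: 0.0291
gripper_force: 60.8
```

```bash
python3 - <<'E'
from h import *
go(.587,-.278,.0745,-.01)
E
```

```text
t 29.85 pos [ 0.588  -0.2786  0.1147] yaw -0.01 | turn rotvec deg [ 0.07 -0.11  0.02] shift cm (after turn) [-0.1  -0.06  4.02] (before) [-0.1  -0.06  4.01]
```

Request:
servo_tool([
  [0,0,2,0,0,0,1],
  [0,0,1.2,0,0,0,1],
  [0,0,0.5,0,0,0,1],
  [0,0,0.1,0,0,0,1],
  [0,0,0.1,0,0,0,1],
])

```text
clock: 30.35
position: [0.5862, -0.2778, 0.076]
ee_rot: [-0.0, 1.0, -0.005, -0.001]
contact_force: [-6.7, 1.5, 11.2]
width: 0.0289
gripper_force: 62.7
```

Request:
servo_tool([
  [0,0,0,0,0,0,1],
  [0,0,0,0,0,0,0.3],
  [0,0,0,0,0,0,0],
  [0,0,0,0,0,0,-0.4],
  [0,0,0,0,0,0,-0.4],
])

```text
clock: 30.85
position: [0.588, -0.2787, 0.0744]
ee_rot: [0.0, 1.0, -0.005, 0.001]
contact_force: [-0.6, -0.1, -0.7]
width: 0.0597
gripper_force: 0.0
```

Request:
servo_tool([
  [0,0,0,0,0,0,-0.4],
  [0,0,-3,0,0,0,-0.4],
  [0,0,-4,0,0,0,-0.4],
  [0,0,-4,0,0,0,-0.4],
  [0,0,-2,0,0,0,-0.4],
])

```text
clock: 31.35
position: [0.589, -0.2792, 0.2084]
ee_rot: [0.002, 1.0, -0.005, 0.003]
contact_force: [0.3, -0.3, 0.7]
width: 0.06
gripper_force: 0.0
```

```bash
python3 - <<'E'
from h import *
im=snap("top","top14.png")
for q in rotors(im)[0]: print(np.round(q,3))
go(.438,.349,.19,.075)
E
```

```text
[0.584 0.256 0.197 0.897]
[0.438 0.349 0.075 0.887]
[ 0.551  0.277 -0.39   0.592]
[ 0.585  0.24  -0.209  0.618]
[0.588 0.224 0.197 0.618]
t 31.4 pos [ 0.59   -0.2798  0.2109] yaw -0.01 | turn rotvec deg [ 0.34 -0.52 -4.85] shift cm (after turn) [-10.45 -63.85   2.09] (before) [-15.83 -62.74   1.6 ]
```

Request:
servo_tool([
  [0,0,0,0,0,-4.85,-0.4],
  [-0.64,-3.98,0,0,0,0,-0.4],
  [-0.64,-3.98,0,0,0,0,-0.4],
  [-0.64,-3.98,0,0,0,0,-0.4],
  [-0.64,-3.98,0,0,0,0,-0.4],
])

```text
clock: 31.9
position: [0.5493, -0.1201, 0.2035]
ee_rot: [-0.0, 0.999, 0.037, -0.0]
contact_force: [0.8, 0.1, 1.0]
width: 0.06
gripper_force: 0.0
```

Request:
servo_tool([
  [-0.64,-3.98,0,0,0,0,-0.4],
  [-0.64,-3.98,0,0,0,0,-0.4],
  [-0.64,-3.98,0,0,0,0,-0.4],
  [-0.64,-3.98,0,0,0,0,-0.4],
  [-0.64,-3.98,0,0,0,0,-0.4],
])

```text
clock: 32.4
position: [0.5024, 0.076, 0.2037]
ee_rot: [-0.0, 0.999, 0.037, -0.0]
contact_force: [-0.1, 0.0, -0.1]
width: 0.0599
gripper_force: 0.0
```

Request:
servo_tool([
  [-0.64,-3.98,0,0,0,0,-0.4],
  [-0.64,-3.98,0,0,0,0,-0.4],
  [-0.64,-3.98,0,0,0,0,-0.4],
  [-0.64,-3.98,0,0,0,0,-0.4],
  [-0.64,-3.98,0,0,0,0,-0.4],
])

```text
clock: 32.9
position: [0.4556, 0.2721, 0.2037]
ee_rot: [0.0, 0.999, 0.037, -0.0]
contact_force: [0.2, 0.0, -0.8]
width: 0.0598
gripper_force: 0.0
```

Request:
servo_tool([
  [-0.64,-3.98,1,0,0,0,-0.4],
  [-0.64,-3.98,1,0,0,0,-0.4],
  [0,0,0,0,0,0,-0.4],
  [0,0,0,0,0,0,-0.4],
  [0,0,0,0,0,0,-0.4],
])

```text
clock: 33.4
position: [0.4379, 0.3482, 0.1841]
ee_rot: [0.0, 0.999, 0.037, -0.0]
contact_force: [0.4, -0.2, 0.1]
width: 0.0599
gripper_force: 0.0
```

```bash
python3 - <<'E'
from h import *
for q in rotors(snap("top","top15.png"))[0]: print(np.round(q,3))
go(.438,.349,.072,.075)
snap("side")
for d in finder.tip_of("r1_c","side")[:4]: print(round(d["p"],2),np.round(at_z("side",d["at"],.048),3))
E
```

```text
[0.584 0.256 0.197 0.868]
[0.438 0.349 0.075 0.889]
[ 0.551  0.277 -0.384  0.585]
[0.465 0.145 0.334 0.586]
[ 0.585  0.24  -0.201  0.576]
t 33.45 pos [0.4381 0.3479 0.1843] yaw 0.074 | turn rotvec deg [ 0.04 -0.02 -0.07] shift cm (after turn) [-0.   -0.11 11.23] (before) [-1.000e-02 -1.200e-01  1.123e+01]
0.9 [ 0.586 -0.303  0.048]
```

Request:
servo_tool([
  [0,-0.1,3,0,0,0,-0.4],
  [0,0,3,0,0,0,-0.4],
  [0,0,3,0,0,0,-0.4],
  [0,0,2.2,0,0,0,-0.4],
  [0,0,0,0,0,0,-0.4],
])

```text
clock: 34.05
position: [0.436, 0.3478, 0.0697]
ee_rot: [0.002, 0.999, 0.037, -0.003]
contact_force: [1.0, -0.6, -0.1]
width: 0.0598
gripper_force: 0.0
```

Request:
servo_tool([
  [0,0,0,0,0,0,1],
  [0,0,0,0,0,0,1],
  [0,0,0,0,0,0,1],
  [0,0,0,0,0,0,1],
  [0,0,0,0,0,0,1],
])

```text
clock: 34.55
position: [0.4389, 0.3503, 0.0739]
ee_rot: [-0.0, 0.999, 0.038, 0.002]
contact_force: [0.6, -2.0, 6.0]
width: 0.0289
gripper_force: 64.2
```

Request:
servo_tool([
  [0,0,-1,0,0,0,1],
  [0,0,-2.5,0,0,0,1],
  [0,0,-2.5,0,0,0,1],
  [0,0,-3,0,0,0,1],
  [0,0,-2.8,0,0,1.7,1],
])

```text
clock: 35.05
position: [0.4368, 0.3501, 0.1915]
ee_rot: [-0.0, 1.0, 0.022, -0.001]
contact_force: [0.1, 0.7, -2.3]
width: 0.0288
gripper_force: 63.0
```

Request:
servo_tool([
  [0.76,3.94,0,0,0,0,1],
  [0.76,3.94,0,0,0,0,1],
  [0.76,3.94,0,0,0,0,1],
  [0.76,3.94,0,0,0,0,1],
  [0.76,3.94,0,0,0,0,1],
])

```text
clock: 35.55
position: [0.4839, 0.1538, 0.1905]
ee_rot: [-0.0, 1.0, 0.023, -0.0]
contact_force: [0.3, 0.1, -2.3]
width: 0.0287
gripper_force: 63.0
```

Request:
servo_tool([
  [0.76,3.94,0,0,0,0,1],
  [0.76,3.94,0,0,0,0,1],
  [0.76,3.94,0,0,0,0,1],
  [0.76,3.94,0,0,0,0,1],
  [0.76,3.94,0,0,0,0,1],
])

```text
clock: 36.05
position: [0.5309, -0.0412, 0.1905]
ee_rot: [-0.0, 1.0, 0.023, -0.0]
contact_force: [-0.0, 0.8, -1.6]
width: 0.0292
gripper_force: 63.0
```

Request:
servo_tool([
  [0,0,0,0,0,0,1],
  [0,0,2,0,0,0,1],
  [0,0,2,0,0,0,1],
  [0,0,2,0,0,0,1],
  [0,0,0,0,0,0,1],
])

```text
clock: 36.55
position: [0.5285, -0.0389, 0.1279]
ee_rot: [-0.001, 1.0, 0.023, -0.003]
contact_force: [-1.4, -0.1, -1.2]
width: 0.0289
gripper_force: 63.0
```

```bash
python3 - <<'E'
from h import *
go(.532,-.041,.1025,.045); z=manip.get_state()["position"][2]
print(sidetilt(snap("side","side16.png",(200,150,350,290),5),ze=z-.069+.052))
go(.532,-.041,.1025,.045)
E
```

```text
t 36.55 pos [ 0.5285 -0.0389  0.1279] yaw 0.045 | turn rotvec deg [-0.14  0.39  0.02] shift cm (after turn) [0.34 0.23 2.54] (before) [0.36 0.23 2.53]
(np.float64(0.01), (array([ 0.528, -0.042,  0.05 ,  0.01 ]), array([-0.1, -0. ,  0.1, -0. ,  0. ])), array([[255.2, 204.2],
       [296.2, 201.8]]))
t 36.6 pos [ 0.5298 -0.0392  0.1294] yaw 0.045 | turn rotvec deg [-0.08  0.21  0.03] shift cm (after turn) [0.21 0.19 2.69] (before) [0.22 0.19 2.69]
```

Request:
servo_tool([
  [0.15,0.1,1.2,0,0,0,1],
  [0,0,0.8,0,0,0,1],
  [0,0,0.4,0,0,0,1],
  [0,0,0.2,0,0,0,1],
  [0,0,0.1,0,0,0,1],
])

```text
clock: 37.1
position: [0.5329, -0.0411, 0.1032]
ee_rot: [-0.0, 1.0, 0.023, -0.0]
contact_force: [0.1, -0.0, -1.2]
width: 0.0289
gripper_force: 63.2
```

Request:
servo_tool([
  [0,0,0.1,0,0,0,1],
  [0,0,0,0,0,0,1],
  [0,0,0,0,0,0,1],
  [0,0,0,0,0,0,1],
  [0,0,0,0,0,0,1],
])

```text
clock: 37.6
position: [0.533, -0.0411, 0.103]
ee_rot: [0.0, 1.0, 0.023, 0.0]
contact_force: [-1.3, -0.0, 6.0]
width: 0.0289
gripper_force: 64.0
```

Contact on the edge; I'll release and watch.

Request:
servo_tool([
  [0,0,0,0,0,0,1],
  [0,0,0,0,0,0,0.3],
  [0,0,0,0,0,0,0],
  [0,0,0,0,0,0,-0.4],
  [0,0,0,0,0,0,-0.4],
])

```text
clock: 38.1
position: [0.533, -0.0411, 0.1021]
ee_rot: [0.0, 1.0, 0.023, 0.0]
contact_force: [0.9, 0.1, -0.1]
width: 0.0597
gripper_force: 0.0
```

Request:
servo_tool([
  [0,0,0,0,0,0,-0.4],
  [0,0,-3,0,0,0,-0.4],
  [0,0,-3,0,0,0,-0.4],
  [0,0,-3,0,0,0,-0.4],
  [0,0,0,0,0,0,-0.4],
])

```text
clock: 38.6
position: [0.5358, -0.0417, 0.1965]
ee_rot: [0.001, 1.0, 0.023, 0.004]
contact_force: [0.3, -0.6, 0.5]
width: 0.0597
gripper_force: 0.0
```

Request:
servo_tool([
  [0,0,0,0,0,0,-0.4],
  [0,0,0,0,0,0,-0.4],
  [0,0,0,0,0,0,-0.4],
  [0,0,0,0,0,0,-0.4],
  [0,0,0,0,0,0,-0.4],
])

```text
clock: 39.1
position: [0.5325, -0.041, 0.1916]
ee_rot: [-0.0, 1.0, 0.023, -0.001]
contact_force: [0.9, -0.0, -0.7]
width: 0.0595
gripper_force: 0.0
```

```bash
python3 - <<'E'
from h import *
for i in range(2): print(manip.get_state()["clock"],sidetilt(snap("side","side17%d.png"%i,(200,150,350,290),5)))
go(.531,-.041,.1025,.045)
E
```

```text
39.1 (np.float64(0.01200000000000001), (array([ 0.532, -0.042,  0.05 , -0.262]), array([ 0., -0., -0.,  0.,  0.])), array([[257.1, 220.5],
       [296. , 208.9]]))
39.15 (np.float64(0.01200000000000001), (array([ 0.532, -0.042,  0.05 , -0.262]), array([ 0., -0., -0.,  0.,  0.])), array([[257.1, 220.5],
       [296. , 208.9]]))
t 39.2 pos [ 0.5327 -0.0411  0.1919] yaw 0.045 | turn rotvec deg [-0.    0.04  0.01] shift cm (after turn) [-0.17 -0.02  8.94] (before) [-0.17 -0.02  8.94]
```

View pics/side171.png

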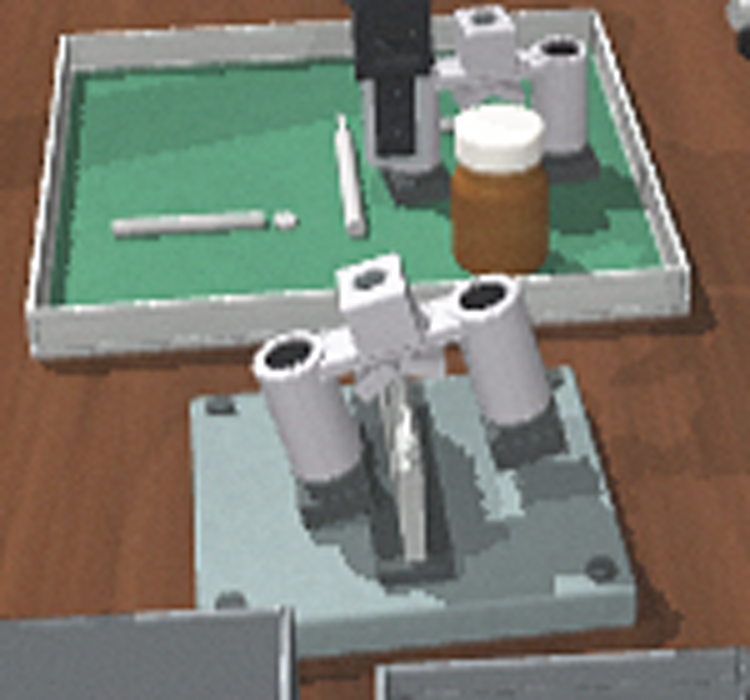

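The rotor tipped clearly (-0.26 rad, -x end down on the base), so it is a reject. I'll regrip it in line with the tilt, lift, level it and take it to the deep bin.

Request:
servo_tool([
  [0,0,0,0,7.5,0,-0.4],
  [0,0,0,0,7.5,0,-0.4],
  [-0.96,0,2.84,0,0,0,-0.4],
  [-0.96,0,2.84,0,0,0,-0.4],
  [-0.96,0,2.85,0,0,0,-0.4],
])

```text
clock: 39.7
position: [0.527, -0.0415, 0.1023]
ee_rot: [-0.003, 0.991, 0.022, 0.131]
contact_force: [0.6, -0.8, -0.3]
width: 0.0596
gripper_force: 0.0
```

Request:
servo_tool([
  [0,0,0,0,0,0,-0.4],
  [0,0,0,0,0,0,-0.4],
  [0,0,0,0,0,0,-0.4],
  [0,0,0,0,0,0,-0.4],
  [0,0,0,0,0,0,-0.4],
])

```text
clock: 40.2
position: [0.5281, -0.0415, 0.1038]
ee_rot: [-0.003, 0.991, 0.023, 0.132]
contact_force: [0.4, 0.0, 0.4]
width: 0.0599
gripper_force: 0.0
```

```bash
python3 - <<'E'
from h import *
go(.527,-.041,.102,.045); print(sidetilt(snap("side","side18.png",(200,150,350,290),5)))
E
```

```text
t 40.2 pos [ 0.5281 -0.0415  0.1038] yaw 0.046 | turn rotvec deg [  0.05 -15.14   0.03] shift cm (after turn) [-0.1  -0.06  0.18] (before) [-0.15 -0.06  0.14]
(np.float64(0.014000000000000012), (array([ 0.532, -0.042,  0.05 , -0.264]), array([-0.1,  0. ,  0.1, -0. , -0. ])), array([[257.1, 220.5],
       [295.8, 208.9]]))
```

View pics/side18.png

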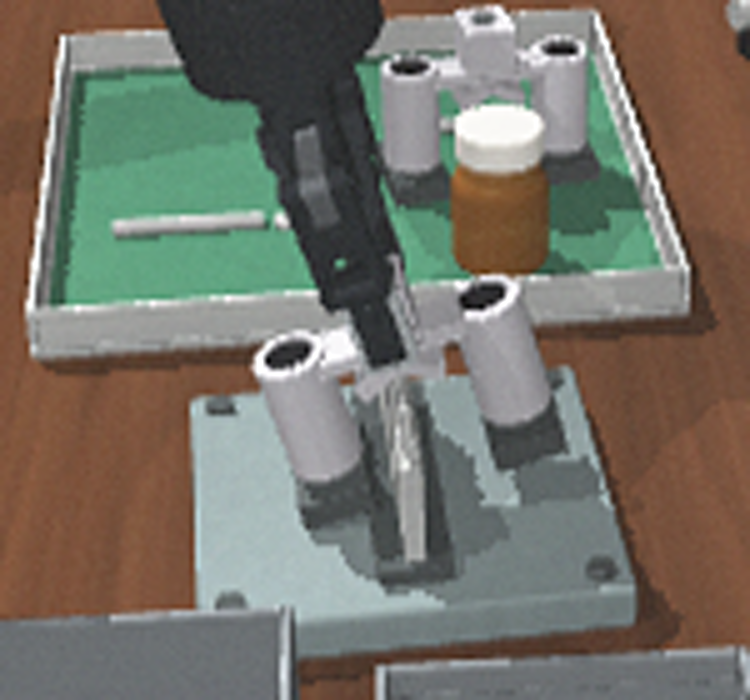

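The fingers are aligned with the tilted boss. Now close, lift and level.

Request:
servo_tool([
  [0,0,0,0,0,0,1],
  [0,0,0,0,0,0,1],
  [0,0,0,0,0,0,1],
  [0,0,0,0,0,0,1],
  [0,0,0,0,0,0,1],
])

```text
clock: 40.75
position: [0.5271, -0.0415, 0.1028]
ee_rot: [-0.003, 0.991, 0.022, 0.131]
contact_force: [-1.7, -1.2, 4.7]
width: 0.0289
gripper_force: 60.7
```

Request:
servo_tool([
  [0.26,0,-0.97,0,0,0,1],
  [0.52,0,-1.93,0,0,0,1],
  [0.78,0,-2.9,0,0,0,1],
  [0.78,0,-2.9,0,0,0,1],
  [0,0,0,0,0,0,1],
])

```text
clock: 41.25
position: [0.5302, -0.042, 0.1971]
ee_rot: [-0.002, 0.991, 0.023, 0.135]
contact_force: [1.3, -0.0, -1.9]
width: 0.0289
gripper_force: 60.0
```

Request:
servo_tool([
  [0,0,0,0,-5,0,1],
  [0,0,0,0,-5,0,1],
  [0,0,0,0,-5.1,0,1],
  [0,0,0,0,0,0,1],
  [0,0,0,0,0,0,1],
])

```text
clock: 41.75
position: [0.5266, -0.041, 0.1909]
ee_rot: [-0.0, 1.0, 0.023, -0.002]
contact_force: [0.3, 0.2, -3.5]
width: 0.0291
gripper_force: 59.9
```

```bash
python3 - <<'E'
from h import *
go(.418,-.35,.195,.005); z=manip.get_state()["position"][2]
print(manip.get_state()["width"],sidetilt(snap("side","side19.png",(150,100,400,290),3),ze=z-.069+.052))
E
```

```text
t 41.75 pos [ 0.5266 -0.041   0.1909] yaw 0.046 | turn rotvec deg [-0.05  0.2   2.33] shift cm (after turn) [-11.01  30.85  -0.41] (before) [-12.26  30.37  -0.4 ]
0.029117186261973845 None
```

Request:
servo_tool([
  [0,0,0,0,0,2.3,1],
  [-1.38,3.86,0,0,0,0,1],
  [-1.38,3.86,0,0,0,0,1],
  [-1.38,3.86,0,0,0,0,1],
  [-1.38,3.86,0,0,0,0,1],
])

```text
clock: 42.3
position: [0.4708, -0.1966, 0.1926]
ee_rot: [0.0, 1.0, 0.003, -0.0]
contact_force: [0.1, -1.1, -3.1]
width: 0.0286
gripper_force: 60.3
```

Request:
servo_tool([
  [-1.38,3.86,0,0,0,0,1],
  [-1.38,3.86,0,0,0,0,1],
  [-1.38,3.86,0,0,0,0,1],
  [-1.38,3.86,0,0,0,0,1],
  [0,0,0,0,0,0,1],
])

```text
clock: 42.8
position: [0.4159, -0.3552, 0.1927]
ee_rot: [0.002, 1.0, 0.0, -0.001]
contact_force: [-0.7, 0.6, -1.8]
width: 0.0286
gripper_force: 60.6
```

Request:
servo_tool([
  [0,0,2,0,0,0,1],
  [0,0,2,0,0,0,1],
  [0,0,0,0,0,0,1],
  [0,0,0,0,0,0,1],
  [0,0,0,0,0,0,1],
])

```text
clock: 43.3
position: [0.4187, -0.3507, 0.1539]
ee_rot: [0.001, 1.0, 0.003, -0.0]
contact_force: [-0.2, -0.7, -2.4]
width: 0.0291
gripper_force: 60.5
```

```bash
python3 - <<'E'
from h import *
go(.418,-.35,.076,.005); snap("side","side20.png",(120,200,420,400),2.6)
E
```

```text
t 43.3 pos [ 0.4187 -0.3507  0.1539] yaw 0.005 | turn rotvec deg [0.1  0.   0.02] shift cm (after turn) [-0.07 -0.08  7.79] (before) [-0.07 -0.09  7.79]
```

View pics/side20.png

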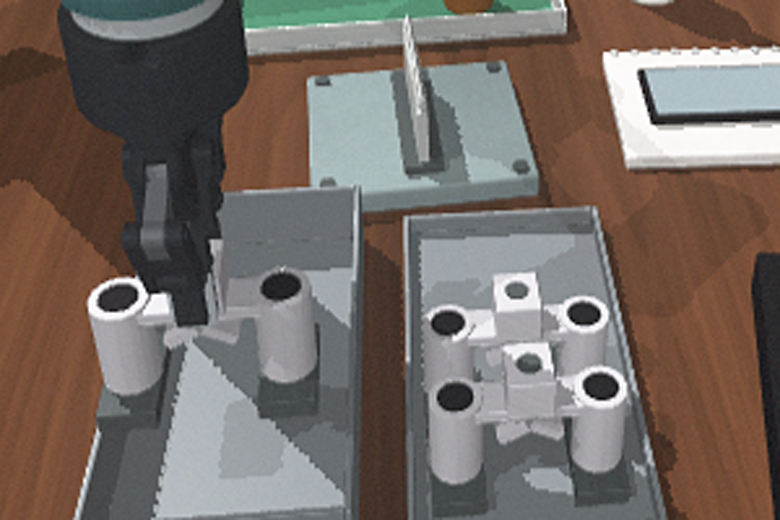

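```bash
python3 - <<'E'
from h import *
print(at_z("side",(165.6,313.3),.151),at_z("side",(227.9,309.4),.151))
# bin inner wall tops in side view at y=-.35
for x in(.418-.066,.418+.066): print((proj("side",(x,-.35,.05))-[120,200])*2.6,(proj("side",(x,-.35,.004))-[120,200])*2.6)
im=snap("top")
print(rotors(im,box=(395,170,530,312))[0], [np.round(p,1).tolist() for p in rotors(im,box=(395,170,530,312))[1]])
E
```

```text
[ 0.38036651 -0.35135472  0.151     ] [ 0.46005098 -0.3512715   0.151     ]
[ 96.17819175 431.49646807] [110.5027239  485.86506133]
[341.45510159 413.77881827] [346.66776531 467.8044894 ]
[(np.float64(0.5833245372739102), np.float64(-0.3594923756622288), np.float64(0.0034490498399254157), 0.8800610899925232), (np.float64(0.5821056132615997), np.float64(-0.3056324580859563), np.float64(0.0031303398861109413), 0.8456283807754517), (np.float64(0.5023175846063177), np.float64(-0.3483620590439866), np.float64(-0.2684164266798164), 0.5622738599777222), (np.float64(0.42528508619240357), np.float64(-0.34921501847657055), np.float64(0.32424087134011875), 0.5622738599777222)] [[494.9, 181.9, 0.9], [470.4, 182.9, 0.9], [497.4, 218.1, 0.9], [474.9, 199.6, 0.9], [472.6, 219.1, 0.8], [500.9, 198.9, 0.8], [515.6, 300.4, 0.8], [511.6, 259.1, 0.8], [502.1, 277.9, 0.7], [502.9, 289.9, 0.7], [513.1, 248.4, 0.6], [452.6, 190.1, 0.6], [478.9, 189.6, 0.6], [489.4, 256.1, 0.6]]
```

The held rotor is centred over the bin (x = 0.420, y = -0.351). Both placed rotors stand in the low tray, one of them nudged to y = -0.306 but upright and well inside. I'll lower this one now.

Request:
servo_tool([
  [0,0,2.5,0,0,0,1],
  [0,0,2.5,0,0,0,1],
  [0,0,1.7,0,0,0,1],
  [0,0,0.6,0,0,0,1],
  [0,0,0.1,0,0,0,1],
])

```text
clock: 43.9
position: [0.4183, -0.3507, 0.0787]
ee_rot: [-0.0, 1.0, 0.003, -0.001]
contact_force: [0.1, -0.2, -2.6]
width: 0.0289
gripper_force: 60.6
```

Request:
servo_tool([
  [0,0,0.1,0,0,0,1],
  [0,0,0,0,0,0,1],
  [0,0,0,0,0,0,1],
  [0,0,0,0,0,0,1],
  [0,0,0,0,0,0,1],
])

```text
clock: 44.4
position: [0.4183, -0.3508, 0.0781]
ee_rot: [0.0, 1.0, 0.003, -0.001]
contact_force: [-0.0, 0.9, -2.5]
width: 0.0289
gripper_force: 60.6
```

Request:
servo_tool([
  [0,0,0.15,0,0,0,1],
  [0,0,0.15,0,0,0,1],
  [0,0,0.1,0,0,0,1],
  [0,0,0,0,0,0,1],
  [0,0,0,0,0,0,1],
])

```text
clock: 44.9
position: [0.4179, -0.3509, 0.0747]
ee_rot: [0.0, 1.0, 0.003, -0.001]
contact_force: [-1.9, 0.6, 5.5]
width: 0.0292
gripper_force: 61.8
```

Request:
servo_tool([
  [0,0,0,0,0,0,1],
  [0,0,0,0,0,0,0.3],
  [0,0,0,0,0,0,0],
  [0,0,0,0,0,0,-0.4],
  [0,0,0,0,0,0,-0.4],
])

```text
clock: 45.4
position: [0.4183, -0.3508, 0.0736]
ee_rot: [0.0, 1.0, 0.003, -0.001]
contact_force: [-0.4, 0.2, 0.5]
width: 0.0597
gripper_force: 0.0
```

Request:
servo_tool([
  [0,0,0,0,0,0,-0.4],
  [0,0,-3,0,0,0,-0.4],
  [0,0,-4,0,0,0,-0.4],
  [0,0,-4,0,0,0,-0.4],
  [0,0,-2,0,0,0,-0.4],
])

```text
clock: 45.9
position: [0.4196, -0.3519, 0.2074]
ee_rot: [0.002, 1.0, 0.003, 0.001]
contact_force: [-0.1, -1.2, -0.0]
width: 0.0597
gripper_force: 0.0
```

```bash
python3 - <<'E'
from h import *
im=snap("top","top21.png")
for q in rotors(im)[0]: print(np.round(q,3))
go(.584,.256,.205,.197)
E
```

```text
[0.584 0.256 0.197 0.897]
[ 0.585  0.24  -0.209  0.622]
[0.588 0.224 0.19  0.622]
t 45.95 pos [ 0.4205 -0.3528  0.2097] yaw 0.005 | turn rotvec deg [  0.46  -0.25 -10.99] shift cm (after turn) [ 27.95 -56.5    0.47] (before) [ 16.67 -60.8    0.09]
```

Request:
servo_tool([
  [0,0,0,0,0,-5.5,-0.4],
  [0,0,0,0,0,-5.5,-0.4],
  [1.76,-3.52,0,0,0,0,-0.4],
  [1.76,-3.52,0,0,0,0,-0.4],
  [1.76,-3.52,0,0,0,0,-0.4],
])

```text
clock: 46.45
position: [0.4494, -0.2356, 0.2029]
ee_rot: [-0.0, 0.995, 0.098, -0.001]
contact_force: [0.8, -0.1, 0.0]
width: 0.06
gripper_force: 0.0
```

Request:
servo_tool([
  [1.76,-3.52,0,0,0,0,-0.4],
  [1.76,-3.52,0,0,0,0,-0.4],
  [1.76,-3.52,0,0,0,0,-0.4],
  [1.76,-3.52,0,0,0,0,-0.4],
  [1.76,-3.52,0,0,0,0,-0.4],
])

```text
clock: 46.95
position: [0.5013, -0.0453, 0.2029]
ee_rot: [-0.0, 0.995, 0.098, -0.001]
contact_force: [0.3, -0.7, 0.3]
width: 0.0601
gripper_force: 0.0
```

Request:
servo_tool([
  [1.76,-3.52,0,0,0,0,-0.4],
  [1.76,-3.52,0,0,0,0,-0.4],
  [1.76,-3.52,0,0,0,0,-0.4],
  [1.76,-3.52,0,0,0,0,-0.4],
  [1.76,-3.52,0,0,0,0,-0.4],
])

```text
clock: 47.45
position: [0.5531, 0.1445, 0.2027]
ee_rot: [0.0, 0.995, 0.098, -0.001]
contact_force: [0.6, -0.3, 0.5]
width: 0.0596
gripper_force: 0.0
```

Request:
servo_tool([
  [1.76,-3.52,1,0,0,0,-0.4],
  [1.76,-3.52,1,0,0,0,-0.4],
  [1.75,-3.5,0,0,0,0,-0.4],
  [0,0,0,0,0,0,-0.4],
  [0,0,0,0,0,0,-0.4],
])

```text
clock: 47.95
position: [0.5837, 0.2571, 0.1821]
ee_rot: [0.0, 0.995, 0.099, -0.002]
contact_force: [0.4, -0.4, 0.7]
width: 0.0594
gripper_force: 0.0
```

```bash
python3 - <<'E'
from h import *
for q in rotors(snap("top","top22.png"),thr=.5)[0]: print(np.round(q,3))
go(.584,.256,.072,.197)
E
```

```text
[0.511 0.235 0.379 0.536]
[ 0.514  0.219 -0.054  0.536]
[0.436 0.22  0.025 0.536]
[0.614 0.344 0.203 0.517]
t 48.0 pos [0.5836 0.2562 0.1825] yaw 0.198 | turn rotvec deg [0.04 0.2  0.04] shift cm (after turn) [ 0.04  0.02 11.05] (before) [ 0.07  0.02 11.05]
```

Request:
servo_tool([
  [0,0,3,0,0,0,-0.4],
  [0,0,3,0,0,0,-0.4],
  [0,0,3,0,0,0,-0.4],
  [0,0,2,0,0,0,-0.4],
  [0,0,0,0,0,0,-0.4],
])

```text
clock: 48.5
position: [0.5813, 0.2541, 0.0704]
ee_rot: [0.001, 0.995, 0.098, -0.004]
contact_force: [-1.1, -1.2, -0.6]
width: 0.0598
gripper_force: 0.0
```

Request:
servo_tool([
  [0,0,0,0,0,0,1],
  [0,0,0,0,0,0,1],
  [0,0,0,0,0,0,1],
  [0,0,0,0,0,0,1],
  [0,0,0,0,0,0,1],
])

```text
clock: 49.0
position: [0.5853, 0.2564, 0.0754]
ee_rot: [0.0, 0.995, 0.098, 0.001]
contact_force: [-0.5, -2.6, 6.5]
width: 0.0289
gripper_force: 60.4
```

Request:
servo_tool([
  [0,0,-1,0,0,0,1],
  [0,0,-2.5,0,0,0,1],
  [0,0,-3,0,0,0,1],
  [0,0,-3,0,0,0,1],
  [0,0,-3,0,0,0,1],
])

```text
clock: 49.5
position: [0.5834, 0.2567, 0.1994]
ee_rot: [-0.0, 0.995, 0.098, -0.002]
contact_force: [0.2, -0.3, -3.6]
width: 0.0291
gripper_force: 59.5
```

Request:
servo_tool([
  [0,0,0,0,0,4.35,1],
  [0,0,0,0,0,4.35,1],
  [-0.81,3.68,0,0,0,0,1],
  [-0.81,3.68,0,0,0,0,1],
  [-0.81,3.68,0,0,0,0,1],
])

```text
clock: 50.0
position: [0.5638, 0.1445, 0.1983]
ee_rot: [-0.0, 1.0, 0.023, -0.001]
contact_force: [0.4, -1.2, -2.2]
width: 0.0291
gripper_force: 60.1
```

Request:
servo_tool([
  [-0.81,3.68,0,0,0,0,1],
  [-0.81,3.68,0,0,0,0,1],
  [-0.81,3.68,0,0,0,0,1],
  [-0.81,3.68,0,0,0,0,1],
  [-0.81,3.68,0,0,0,0,1],
])

```text
clock: 50.5
position: [0.5318, -0.0414, 0.1986]
ee_rot: [-0.0, 1.0, 0.023, -0.001]
contact_force: [0.9, -0.1, -3.0]
width: 0.0287
gripper_force: 60.1
```

Request:
servo_tool([
  [0,0,2,0,0,0,1],
  [0,0,2,0,0,0,1],
  [0,0,2,0,0,0,1],
  [0,0,0,0,0,0,1],
  [0,0,0,0,0,0,1],
])

```text
clock: 51.0
position: [0.5325, -0.0402, 0.1387]
ee_rot: [-0.0, 1.0, 0.023, -0.001]
contact_force: [-0.3, 0.1, -2.3]
width: 0.029
gripper_force: 60.5
```

```bash
python3 - <<'E'
from h import *
z=manip.get_state()["position"][2]
print(sidetilt(snap("side","side23.png",(200,150,350,290),5),ze=z-.069+.052))
go(.532,-.041,.1025,.045)
E
```

```text
(np.float64(0.008), (array([ 0.533, -0.046,  0.05 ,  0.008]), array([-0.2, -0. ,  0.2, -0. ,  0. ])), array([[257.2, 200.4],
       [298.5, 197.9]]))
t 51.05 pos [ 0.5332 -0.0404  0.1394] yaw 0.046 | turn rotvec deg [0.01 0.03 0.03] shift cm (after turn) [-0.12  0.06  3.69] (before) [-0.12  0.06  3.69]
```

Request:
servo_tool([
  [-0.08,0,1.5,0,0,0,1],
  [0,0,1.2,0,0,0,1],
  [0,0,0.5,0,0,0,1],
  [0,0,0,0,0,0,1],
  [0,0,0,0,0,0,1],
])

```text
clock: 51.55
position: [0.5322, -0.0406, 0.1069]
ee_rot: [0.0, 1.0, 0.023, -0.001]
contact_force: [-0.8, -0.2, -2.6]
width: 0.0286
gripper_force: 60.6
```

Request:
servo_tool([
  [0,0,0.1,0,0,0,1],
  [0,0,0.1,0,0,0,1],
  [0,0,0,0,0,0,1],
  [0,0,0,0,0,0,1],
  [0,0,0,0,0,0,1],
])

```text
clock: 52.05
position: [0.5319, -0.0406, 0.1047]
ee_rot: [0.0, 1.0, 0.023, -0.001]
contact_force: [-0.5, -0.3, -2.0]
width: 0.0291
gripper_force: 60.6
```

Request:
servo_tool([
  [0,0,0.1,0,0,0,1],
  [0,0,0.05,0,0,0,1],
  [0,0,0,0,0,0,1],
  [0,0,0,0,0,0,1],
  [0,0,0,0,0,0,1],
])

```text
clock: 52.55
position: [0.532, -0.0406, 0.1045]
ee_rot: [0.0, 1.0, 0.023, -0.0]
contact_force: [-2.4, 1.2, 6.7]
width: 0.0288
gripper_force: 61.9
```

Request:
servo_tool([
  [0,0,0,0,0,0,1],
  [0,0,0,0,0,0,1],
  [0,0,0,0,0,0,1],
  [0,0,0,0,0,0,1],
  [0,0,0,0,0,0,1],
])

```text
clock: 53.05
position: [0.532, -0.0406, 0.1044]
ee_rot: [0.0, 1.0, 0.023, -0.0]
contact_force: [-1.9, -0.5, 6.7]
width: 0.0294
gripper_force: 61.9
```

Request:
servo_tool([
  [0,0,0,0,0,0,1],
  [0,0,0,0,0,0,0.3],
  [0,0,0,0,0,0,0],
  [0,0,0,0,0,0,-0.4],
  [0,0,0,0,0,0,-0.4],
])

```text
clock: 53.55
position: [0.5319, -0.0406, 0.1029]
ee_rot: [0.0, 1.0, 0.023, -0.001]
contact_force: [-0.6, 0.0, 0.7]
width: 0.0599
gripper_force: 0.0
```

Request:
servo_tool([
  [0,0,0,0,0,0,-0.4],
  [0,0,-3,0,0,0,-0.4],
  [0,0,-3,0,0,0,-0.4],
  [0,0,-3,0,0,0,-0.4],
  [0,0,0,0,0,0,-0.4],
])

```text
clock: 54.05
position: [0.5348, -0.0411, 0.1972]
ee_rot: [0.001, 1.0, 0.023, 0.003]
contact_force: [0.5, -0.1, -0.3]
width: 0.0598
gripper_force: 0.0
```

Request:
servo_tool([
  [0,0,0,0,0,0,-0.4],
  [0,0,0,0,0,0,-0.4],
  [0,0,0,0,0,0,-0.4],
  [0,0,0,0,0,0,-0.4],
  [0,0,0,0,0,0,-0.4],
])

```text
clock: 54.55
position: [0.5317, -0.0405, 0.1923]
ee_rot: [-0.0, 1.0, 0.023, -0.002]
contact_force: [0.3, 0.3, 0.3]
width: 0.0596
gripper_force: 0.0
```

```bash
python3 - <<'E'
from h import *
for i in range(2): print(manip.get_state()["clock"],sidetilt(snap("side","side24%d.png"%i,(200,150,350,290),5)))
go(.5315,-.041,.1025,.045)
E
```

```text
54.55 (np.float64(0.027), (array([ 0.533, -0.042,  0.05 ,  0.027]), array([-0., -0.,  0., -0.,  0.])), array([[258.4, 215. ],
       [298.9, 213.1]]))
54.6 (np.float64(0.027), (array([ 0.533, -0.042,  0.05 ,  0.027]), array([-0., -0.,  0., -0.,  0.])), array([[258.4, 215. ],
       [298.9, 213.1]]))
t 54.65 pos [ 0.5318 -0.0405  0.1927] yaw 0.045 | turn rotvec deg [-0.01  0.14  0.01] shift cm (after turn) [-0.04  0.04  9.02] (before) [-0.01  0.05  9.02]
```

The tilt is 0.027 rad and steady, so this rotor is balanced and goes in the third low-tray slot (y = -0.200).

Request:
servo_tool([
  [0,0,0,0,-1.5,0,-0.4],
  [0.08,0,3,0,0,0,-0.4],
  [0.08,0,3,0,0,0,-0.4],
  [0.1,0,2.9,0,0,0,-0.4],
  [0,0,0,0,0,0,-0.4],
])

```text
clock: 55.15
position: [0.529, -0.04, 0.1006]
ee_rot: [-0.001, 1.0, 0.023, -0.018]
contact_force: [0.0, -0.3, 0.3]
width: 0.0599
gripper_force: 0.0
```

Request:
servo_tool([
  [0,0,0,0,0,0,-0.4],
  [0,0,0,0,0,0,1],
  [0,0,0,0,0,0,1],
  [0,0,0,0,0,0,1],
  [0,0,0,0,0,0,1],
])

```text
clock: 55.65
position: [0.5332, -0.0407, 0.1058]
ee_rot: [0.001, 1.0, 0.023, -0.012]
contact_force: [-0.7, 0.1, 6.0]
width: 0.0286
gripper_force: 60.3
```

Request:
servo_tool([
  [0,0,-1,0,0,0,1],
  [0,0,-2,0,0,0,1],
  [0,0,0,0,1.5,0,1],
  [0,0,-3,0,0,0,1],
  [0,0,-3,0,0,0,1],
])

```text
clock: 56.15
position: [0.5315, -0.0403, 0.1941]
ee_rot: [-0.0, 1.0, 0.023, -0.003]
contact_force: [0.4, 0.8, -2.6]
width: 0.029
gripper_force: 60.2
```

Request:
servo_tool([
  [0,0,0,0,0,3.1,1],
  [1.36,3.96,0,0,0,0,1],
  [1.36,3.96,0,0,0,0,1],
  [1.36,3.96,0,0,0,0,1],
  [1.36,3.96,0,0,0,0,1],
])

```text
clock: 56.65
position: [0.5859, -0.2006, 0.1941]
ee_rot: [-0.0, 1.0, -0.004, -0.001]
contact_force: [0.7, 0.3, -2.2]
width: 0.0288
gripper_force: 60.6
```

Request:
servo_tool([
  [0,0,0,0,0,0,1],
  [0,0,3,0,0,0,1],
  [0,0,3,0,0,0,1],
  [0,0,2,0,0,0,1],
  [0,0,0,0,0,0,1],
])

```text
clock: 57.15
position: [0.5829, -0.1977, 0.1107]
ee_rot: [-0.002, 1.0, -0.004, -0.005]
contact_force: [-0.2, 0.7, -2.8]
width: 0.0289
gripper_force: 60.8
```

```bash
python3 - <<'E'
from h import *
snap("side","side25.png",(120,150,420,400),2.5)
go(.586,-.200,.0765,-.01)
E
```

```text
t 57.2 pos [ 0.5844 -0.1983  0.1127] yaw -0.009 | turn rotvec deg [-0.1   0.33  0.08] shift cm (after turn) [0.16 0.16 3.62] (before) [0.18 0.17 3.62]
```

View pics/side25.png

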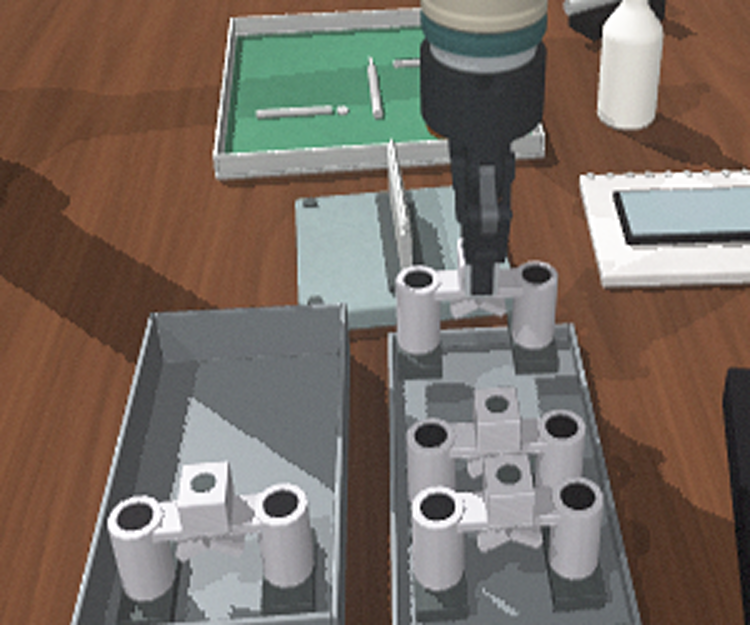

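The reject stands in the deep bin, two rotors are in the low tray, and the third is above its free end. I'll lower and release it.

Request:
servo_tool([
  [0.1,0.3,1.5,0,0,0,1],
  [0,0,1.3,0,0,0,1],
  [0,0,0.6,0,0,0,1],
  [0,0,0,0,0,0,1],
  [0,0,0,0,0,0,1],
])

```text
clock: 57.7
position: [0.5871, -0.2024, 0.0804]
ee_rot: [0.0, 1.0, -0.004, -0.001]
contact_force: [-0.6, -0.2, -2.5]
width: 0.0284
gripper_force: 60.9
```

Request:
servo_tool([
  [0,0,0.15,0,0,0,1],
  [0,0,0.15,0,0,0,1],
  [0,0,0,0,0,0,1],
  [0,0,0,0,0,0,1],
  [0,0,0,0,0,0,1],
])

```text
clock: 58.2
position: [0.5869, -0.2024, 0.0771]
ee_rot: [0.0, 1.0, -0.004, -0.001]
contact_force: [0.3, 0.2, -2.0]
width: 0.0291
gripper_force: 61.0
```

Request:
servo_tool([
  [0,0,0.1,0,0,0,1],
  [0,0,0.1,0,0,0,1],
  [0,0,0,0,0,0,1],
  [0,0,0,0,0,0,1],
  [0,0,0,0,0,0,1],
])

```text
clock: 58.7
position: [0.5867, -0.2024, 0.0768]
ee_rot: [0.0, 1.0, -0.004, -0.001]
contact_force: [-3.0, 1.5, 8.6]
width: 0.029
gripper_force: 62.3
```

Request:
servo_tool([
  [0,0,0,0,0,0,1],
  [0,0,0,0,0,0,0.3],
  [0,0,0,0,0,0,0],
  [0,0,0,0,0,0,-0.4],
  [0,0,0,0,0,0,-0.4],
])

```text
clock: 59.2
position: [0.587, -0.2026, 0.0748]
ee_rot: [0.0, 1.0, -0.004, -0.001]
contact_force: [-0.1, -0.0, -0.0]
width: 0.0596
gripper_force: 0.0
```

Request:
servo_tool([
  [0,0,0,0,0,0,-0.4],
  [0,0,-3,0,0,0,-0.4],
  [0,0,-4,0,0,0,-0.4],
  [0,0,-4,0,0,0,-0.4],
  [0,0,-2,0,0,0,-0.4],
])

```text
clock: 59.7
position: [0.5886, -0.2031, 0.2088]
ee_rot: [0.001, 1.0, -0.004, 0.002]
contact_force: [0.3, -0.2, -0.9]
width: 0.0596
gripper_force: 0.0
```

Request:
servo_tool([
  [-3,0,-2,0,0,0,-0.4],
  [-3,0,-2,0,0,0,-0.4],
  [-3,0,-1,0,0,0,-0.4],
  [0,0,0,0,0,0,-0.4],
  [0,0,0,0,0,0,-0.4],
])

```text
clock: 60.2
position: [0.4972, -0.2017, 0.2555]
ee_rot: [0.0, 1.0, -0.005, -0.0]
contact_force: [0.9, -0.1, -0.1]
width: 0.0599
gripper_force: 0.0
```

Request:
servo_tool([
  [0,0,0,0,0,0,-0.4],
  [0,0,0,0,0,0,-0.4],
  [0,0,0,0,0,0,-0.4],
  [0,0,0,0,0,0,-0.4],
  [0,0,0,0,0,0,-0.4],
])

```text
clock: 60.7
position: [0.4973, -0.2015, 0.2547]
ee_rot: [-0.0, 1.0, -0.004, -0.001]
contact_force: [0.1, 0.2, -0.3]
width: 0.0603
gripper_force: 0.0
```

```bash
python3 - <<'E'
from h import *
a=snap("side","s26.png",(120,110,460,400),2); b=snap("top")
for q in rotors(b)[0]: print("tray?",np.round(q,3))
o,P=rotors(b,box=(395,170,530,312),thr=.7)
for q in o: print("placed",np.round(q,3))
a=a[120:400,120:460]; b=b[90:320,150:530]
b=cv2.resize(b,None,fx=340/380,fy=340/380); cv2.imwrite("pics/c26.png",cv2.resize(np.hstack([np.pad(a,((0,0),(0,0),(0,0))),np.pad(b,((0,280-b.shape[0]),(0,0),(0,0)))]),(800,330)))
E
```

```text
placed [ 0.584 -0.201 -0.005  0.896]
```

View pics/c26.png

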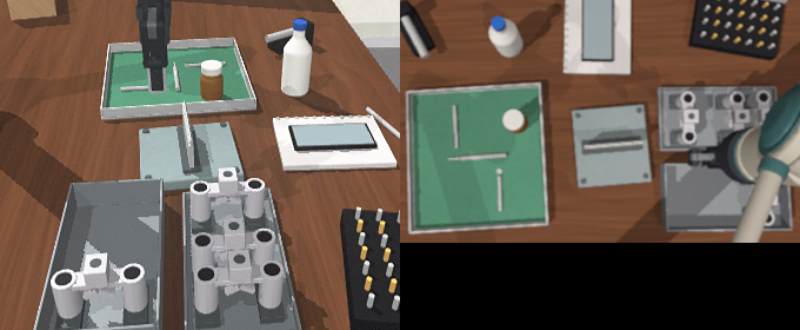

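The steel tray holds only the jar and pens, three rotors stand in the low tray and one in the deep bin, and the phone and bottle haven't moved. I'm handing in.

```bash
python3 -c "from rig import manip; print(manip.sign_off())"
```

```text
the job is handed in; nothing more can be done
None
```

I found four rotors, tested each on the knife edge and handed the job in: three balanced ones stand in the low tray and the one that tipped stands in the deep bin. The first rotor was a closer call than the rest: it hung at about 0.08 rad off level, then 0.06 on a re-hang, and I judged it balanced.

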